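# Hang a cart wheel on the J-hook behind its spring catch

### The job

Lift the spoked steel wheel out of its timber cradle by the rim and hang it on the high J-hook: put the rim over the upturned tip, set it down on the shank, and slide it along past the spring catch until it is home against the collar and the catch has sprung up behind it. Feel your way, since the hook is adjustable and not exactly where it is marked: keep every push on the hook stand light (under 20 N), by the wheel or by the robot. Do not drop the wheel, leave it hanging still, and leave the sockets and the wrench alone.

Things in the scene. Friction and masses are not known exactly. Their poses are not given: they have to be found in the camera images.
- wheel: The only wheel: dark steel, 180 mm across, 0.4 to 0.6 kg. Origin at its centre; x = axle, z up and y level at the start. Rim 14 mm wide along the axle, outer radius 90, inner radius 76 mm. Three 9 mm spokes: straight down and 60 degrees either side of straight up, so the rim's top is free for grasp and hook. Hub 32 mm in diameter, 30 mm long. It starts upright in the cradle.
- cradle: Fixed timber block, 75 x 170 mm, with an 18 mm wide slot along its y axis in which the wheel stands. Origin at the centre of its underside on the table. Slot floor 14 mm, slot walls 50 mm above the table: lift the wheel straight up at least 45 mm to clear it.
- stand: Fixed steel stand with the J-hook. Origin on the table under seat_mark; z up; x runs along the hook from its tip towards the post, so the tip points to -x. The post is 34 mm square, 253 mm tall, its axis at x = 75 mm; the foot is a 12 mm plate from x = -10 to 140 mm, 120 mm wide.
- seat_mark (a point): Where the seat, on the shank's upper side, lies at mid adjustment: 245 mm above the table, axes as the stand. The clamped hook really sits up to 12 mm farther in or out along x and up to 6 mm higher or lower (new each time, not measured; sideways exact). The seat bay runs from the catch's end at x = -11 to the collar's face at +7 mm from the real seat: 18 mm for the 14 mm rim.
- tip_mark (a point): Top of the hook's upturned tip at mid adjustment (it shifts with the hook, up to 12 mm along x and 6 mm in height): 102 mm before the seat along x and 23 mm above the shank. The tip is 10 mm thick. The shank is level, 12 mm wide, 10 mm thick. The flat outer bay, where the rim is set down, runs from 95 to 46 mm before the seat. The collar is 30 mm wide, 20 mm above the shank.
- catch (a joint): Spring catch in the shank, 10 mm wide: a steel wedge that slides down into the shank. Its top slopes up from shank level at 46 mm before the seat to 10.5 mm above the shank, and ends in a steep face 11 mm before the seat. Value in m: 0 = sprung up, 0.0105 = pressed level with the shank by the rim riding inward over it, against 1 to 4 N of spring. It springs back to 0 once the rim is past.
- socket_big: Bystander: dark steel impact socket, 48 mm across, 55 mm tall, standing; origin at the centre of its underside.
- socket_small: Bystander: bright steel socket, 32 mm across, 42 mm tall, standing beside the stand's post; origin at the centre of its underside.
- wrench: Bystander: open-ended wrench 170 mm long lying before the cradle on the robot's side; origin near the middle of its underside.
There are look-alikes about, which are no part of the job. Several things have the shape of the wheel; the one meant has the colours described above.

How it is judged:
On the way, in this order (a step that is already met when the one before it is completed fails the run):
1. the wheel is lifted out of the cradle (height (world z) of wheel above 0.14 m and contact force between wheel and cradle below 0.1 N), for 0.1 s.
2. the rim, over the hook's shank and inside its tip, presses the spring catch down (value of joint catch above 0.003 m and contact force between wheel and stand above 0.5 N and z of wheel in the frame of stand below 0.195 m and x of wheel in the frame of stand above -0.09 m), for 0.05 s.
At the end, for the whole second after the job is handed in: The wheel hangs by its rim between catch and collar: centre within 20 mm of the marked seat along the hook, 25 mm sideways, 155 to 183 mm above the table, axle within 0.3 rad of the hook; the catch is up (under 2 mm); the wheel is let go and still (under 0.05 m/s, 0.6 rad/s) (value of joint catch below 0.002 m and x of wheel in the frame of stand between -0.02 and 0.02 m and y of wheel in the frame of stand between -0.025 and 0.025 m and z of wheel in the frame of stand between 0.155 and 0.183 m and angle between the x axis of wheel and the x axis of stand, either way round below 0.3 rad and contact force between wheel and stand above 1.5 N and linear speed of wheel below 0.05 m/s and angular speed of wheel below 0.6 rad/s); the robot touches nothing.
It fails at once if the wheel presses on the hook stand with more than 20 N (contact force between wheel and stand above 20 N).
It fails at once if the robot presses on the hook stand with more than 20 N (contact force between the arm and stand above 20 N).
It fails at once if the wheel is dropped (faster than 0.8 m/s) (linear speed of wheel above 0.8 m/s).
It fails at once if a bystander is moved more than 20 mm (distance of any of socket_big, socket_small, wrench from where it was at the start of the episode above 0.02 m).
It also fails if it takes over 72 s, if anything falls off the work surface, if the arm or the gripper's body presses on something with over 40 N, if the wrist force passes 120 N, or if a joint passes its speed limit or range.

### The arm

A 6-joint arm with a two-finger parallel gripper is mounted at the origin on the work surface. World frame = base frame: x ahead of the robot, y to its left, z up, the work surface at z = 0. Lengths are in m, angles in rad, forces in N, time in s.
With the tool pointing down it reaches from about 0.425 to 1.125 m from the base axis. Payload 14.9 kg.
Tool frame: the origin (TCP) lies at the very end of the fingers, on their centre line; the grasp point (between the pads) lies 19 mm behind it (manip.tcp_to_grasp is the distance from the TCP to the grasp point, in m); y points along the fingers, x is the direction in which the jaws open and shut, and the axes are right-handed (so a half turn about y gives the same grasp; the last joint's range is limited). The gripper opens to 91 mm and grips with 3 to 60 N. Pads are 32 mm wide; open, the fingers measure 118 mm over their backs; the gripper's body (76 mm by 178 mm) begins 60 mm behind the grasp point.
Start: joints at [-1.371, 0.379, 1.734, -0, 1.028, -0.033], TCP at [0.161, -0.681, 0.214] pointing down, gripper open.
Joint ranges: [-2.77, 2.77], [-0.74, 2.19], [0, 2.66], [-1.06, 4.2], [0.31, 2.87], [-3.08, 3.08]. Speed limits (rad/s): [1.89, 1.89, 2.39, 3.14, 3.14, 3.14].

### API

Orientations are given as a rotation vector (axis times angle).
In Python, from plant import manip gives the robot as it stands.
- The arm moves only by the tool play_rows, never from a script. Its argument "rows" is one flat list of numbers, 7 for each row, row after row: the opening, from 0 (shut) to 1 (fully open), then the shift along the tool's x, y, z in m, then the turn, a rotation vector about the tool's x, y, z in degrees. A call has 1 to 5 rows; each row shifts and turns the pose as measured when the row begins, along the tool's axes as they then stand; what a row does not reach is not made up. A row lasts 1/12 s, in which the tool goes at most 41.7 mm and 7.16 degrees, less where a joint would pass 70% of its speed; a pose out of reach is approached as far as the arm can. A call with a gripper value outside its range is refused whole. The fingers move at their own pace and stop on an object; "grip_force" is the grip in N (left out, the last holds). Time passes only in rows, so rows that do not move let the fingers close. It gives the time, the measured TCP pose, the force and the opening at its end, in the units of the state.
- manip.get_obs(): the state, without advancing time (a new reading comes with each control period).
- manip.capture(name): name is "scene" or "top" or "wrist"; returns a dict with "pixels" (384x512x3 uint8, red, green, blue), "mtx" (3x3 intrinsics, pixels), "R" (3x3) and "t" (3): a world point X has camera coordinates R X + t; the wrist camera has in their place "mount" (4x4, takes a point from camera to tool coordinates, whose origin is the TCP and whose axes are the tool frame's). Camera axes: x right, y down, z forward; pixel columns grow to the right and rows downward; lengths in m; the calibration is good to about 2 mm. A picture is of the moment at which its call begins: read the wrist's pose just before it. There is no depth.
- manip.sign_off(): hands the job in, once; it reports no verdict.
Trained networks look in a picture, given as the dict that the camera call returned (one of the last four; its "shot" number tells which), for a name from the list of things; names that differ only in an ending like _2 or _b are one class to them, and where a whole thing is asked for, a point or a joint stands for the part that bears it (a point fixed in the world has none). Each returns a list of dicts, best first, with "conf" (0 to 1); they miss things now and then, are a little off and sometimes report something else, mostly with a low value. They report only what shows in the picture. A call takes as long as a camera call. They do not tell look-alikes from the thing itself.
- manip.recognise(label, picture): "at" ([x, y, z] in m, in world coordinates, good to about 4 mm: the middle of the surface that is visible of it).
- manip.masks_of(label, picture): "region" (384x512 bool, what is visible of it).
- manip.pinpoint(label, picture): "at" ([x, y, z] in m, in world coordinates, good to about 4 mm: a listed point, or the origin of a listed thing).
The state is a dict: "time": time; "joint_pos": joint angles; "dq": joint speeds; "effort": joint torques, N m; "ee_pos": TCP position; "ee_rot": TCP orientation; "contact_force": force on the tool from outside, world axes, zero at the start; "wrist_torque": the same for the moment, N m; "finger_gap": opening from 0.0 (shut) to 1.0 (fully open).
Only numpy, scipy, OpenCV 4.12 (cv2) and the standard library are available. Lean on these libraries where they do the work, as an engineer would, in place of code of your own. Each camera call takes 0.05 s, during which the arm holds its last target.

## Working session

There is one attempt and no reset: what is moved stays moved. The work goes in short steps, Python scripts to look and compute and a tool call to move; the robot and the scene stay as the last step left them, time stands still between calls to the robot, and variables do not carry over. Pictures are saved under pics/ and viewed, and the job is handed in when it is done.

Besides the shell and the picture viewer there is one more tool, called after "Request:" by a JSON object that holds its "name" and its "arguments". play_rows: Moves the arm, as the interface text tells. Its arguments: {"type":"object","properties":{"rows":{"type":"array"},"grip_force":{"type":"number"}},"required":["rows"]}

```bash
ls; mkdir -p pics; python3 - <<'E'
from plant import manip
import cv2
print(manip.get_obs())
for n in ["scene","top"]:
    p=manip.capture(n)
    cv2.imwrite(f"pics/{n}0.png",p["pixels"][:,:,::-1])
    print(n,p["mtx"],p["R"],p["t"])
    for l in ["wheel","cradle","stand","seat_mark","tip_mark","socket_big","socket_small","wrench"]:
        print(l,[(r["at"],r["conf"]) for r in manip.pinpoint(l,p)])
E
```

```text
pics
{'time': 0.0, 'joint_pos': array([-1.37129934e+00,  3.79379299e-01,  1.73474165e+00, -1.17903538e-05,
        1.02853402e+00, -3.32887790e-02]), 'dq': array([ 0.00165493, -0.00025702,  0.00033185,  0.0007902 , -0.00040164,
        0.00049975]), 'effort': array([-3.80363388e-03, -7.63723040e+01, -4.34379172e+01,  6.50603045e-02,
        4.23882203e-02, -9.83315454e-05]), 'ee_pos': array([ 0.16140643, -0.68074668,  0.21332811]), 'ee_rot': array([-1.30966202,  1.03659065, -1.03522528]), 'contact_force': array([ 0.27973421, -0.32640665,  0.55969593]), 'wrist_torque': array([-0.0219359 ,  0.04393643,  0.01037063]), 'finger_gap': 1.001227546326893}
scene [[397.13789108   0.         252.0822854 ]
 [  0.         397.13789108 188.71525222]
 [  0.           0.           1.        ]] [[-0.15614331  0.98749391 -0.02179549]
 [ 0.60241717  0.07772131 -0.79438841]
 [-0.78275974 -0.13716841 -0.60701895]] [ 1.04109447e-03 -2.26354131e-01  1.46315976e+00]
wheel [([0.7687, 0.1238, 0.0141], 0.84), ([0.6092, 0.1659, 0.1029], 0.8), ([0.6046, 0.3823, 0.0171], 0.56)]
cradle []
stand [([0.629, -0.2176, 
[... 283 characters left out ...]
074688]
 [  0.         381.47162467 192.78291709]
 [  0.           0.           1.        ]] [[ 6.33332807e-05 -9.99972511e-01  7.41442785e-03]
 [-9.98918694e-01 -4.07969202e-04 -4.64895197e-02]
 [ 4.64912666e-02 -7.40346625e-03 -9.98891261e-01]] [0.09831046 0.59857303 0.97263548]
wheel [([0.7723, 0.1246, 0.0126], 0.68), ([0.6065, 0.165, 0.1074], 0.65), ([0.6077, 0.3852, 0.0155], 0.59)]
cradle [([0.6106, 0.1666, -0.0023], 0.67)]
stand [([0.6268, -0.2149, 0.0005], 0.65)]
seat_mark [([0.6261, -0.2198, 0.2458], 0.71)]
tip_mark [([0.5197, -0.222, 0.2693], 0.9)]
socket_big [([0.4376, 0.0126, 0.0021], 0.67)]
socket_small [([0.6762, -0.1275, 0.0003], 0.73)]
wrench [([0.4978, 0.1906, 0.0035], 0.61)]
```

View pics/scene0.png

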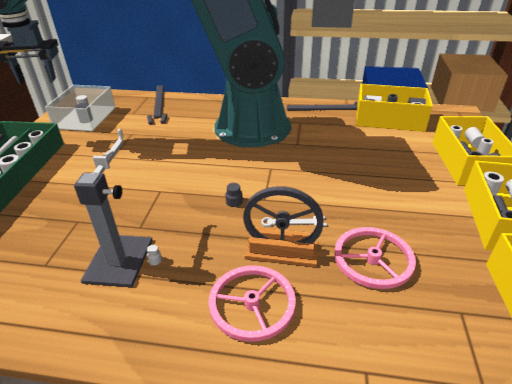

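View pics/top0.png

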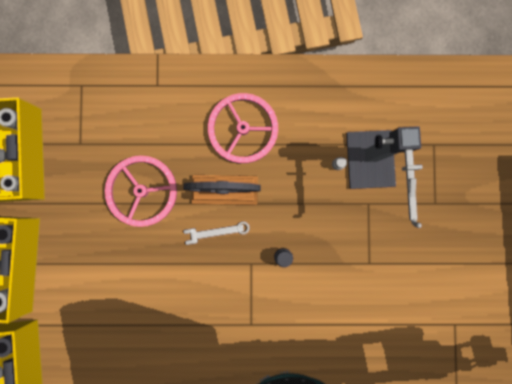

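Possible confusions: the dark wheel upright in the cradle (scene 283,218; top 222,187), the pink wheel flat on the table (scene 252,300; top 242,128), and the second pink wheel (scene 375,257; top 140,190). The description says dark steel, standing in the cradle, so I choose the first. I'll check it in a close crop.

```bash
cat > h.py <<'E'
from plant import manip
import cv2, numpy as np
from scipy.spatial.transform import Rotation as Ro
def pose():
    o=manip.get_obs(); return o,np.array(o["ee_pos"]),Ro.from_rotvec(o["ee_rot"]).as_matrix()
def cam(p,T=None):
    if "R" in p and p.get("R") is not None: return np.array(p["R"]),np.array(p["t"])
    pos,R=T; M=np.array(p["mount"]); Rc=R@M[:3,:3]; tc=R@M[:3,3]+pos
    return Rc.T,-Rc.T@tc
def proj(p,X,T=None):
    R,t=cam(p,T); c=R@np.array(X)+t; u=p["mtx"]@c; return u[:2]/u[2]
def ray_plane(p,uv,n,d,T=None):
    R,t=cam(p,T); r=R.T@np.linalg.inv(p["mtx"])@np.array([uv[0],uv[1],1.]); o=-R.T@t
    n=np.array(n,float); s=(d-n@o)/(n@r); return o+s*r
def crop(p,x0,y0,w,h,s,name):
    c=p["pixels"][y0:y0+h,x0:x0+w,::-1]; cv2.imwrite(name,cv2.resize(c,None,fx=s,fy=s,interpolation=cv2.INTER_CUBIC))
E
python3 - <<'E'
from h import *
o,pos,R=pose(); print(R.round(3))
a=manip.capture("scene"); b=manip.capture("top")
crop(a,60,120,120,90,6,"pics/s_hook.png"); crop(a,230,175,110,95,6,"pics/s_wheel.png")
crop(b,330,115,110,120,5,"pics/t_hook.png"); crop(b,165,165,110,50,7,"pics/t_wheel.png")
w=manip.capture("wrist"); cv2.imwrite("pics/w0.png",w["pixels"][:,:,::-1]); print(w["mount"],w["mtx"])
E
```

```text
[[ 0.231  0.     0.973]
 [-0.973 -0.     0.231]
 [ 0.    -1.     0.   ]]
[[ 9.99999921e-01 -3.65998613e-04  1.52216599e-04  4.79838477e-04]
 [-2.36873357e-04 -2.43859001e-01  9.69810668e-01 -1.71240176e-01]
 [-3.17829972e-04 -9.69810628e-01 -2.43859069e-01  6.87519609e-02]
 [ 0.00000000e+00  0.00000000e+00  0.00000000e+00  1.00000000e+00]] [[293.90162155   0.         257.15520213]
 [  0.         293.90162155 192.21139218]
 [  0.           0.           1.        ]]
```

View pics/s_hook.png

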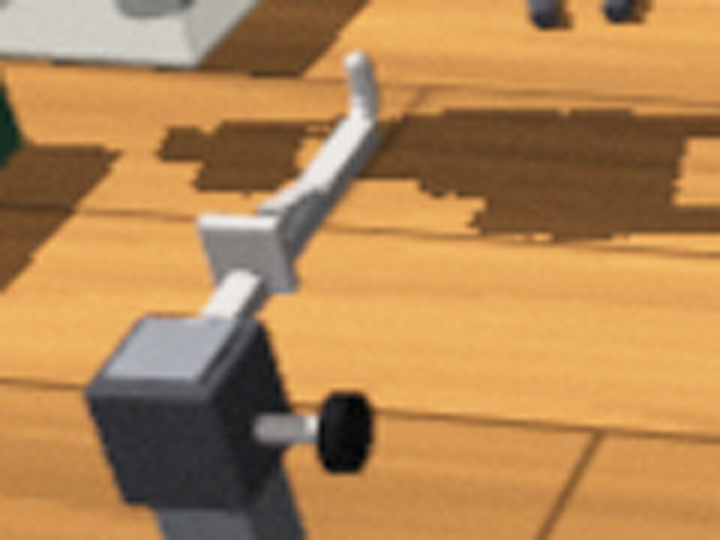

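View pics/s_wheel.png

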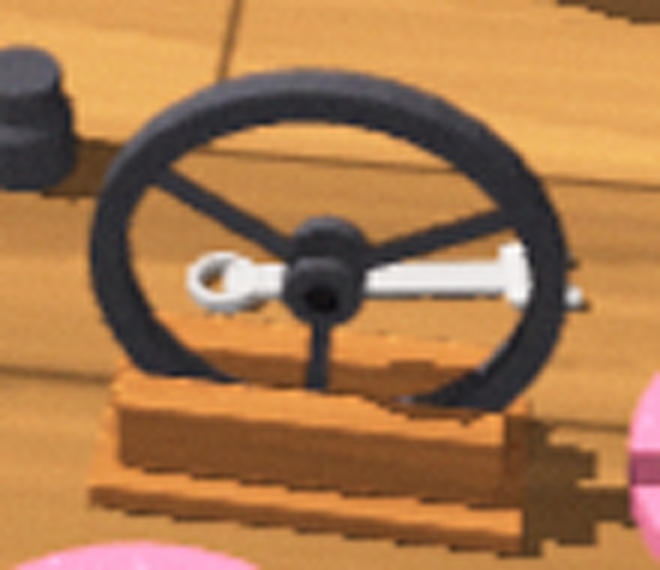

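View pics/t_hook.png

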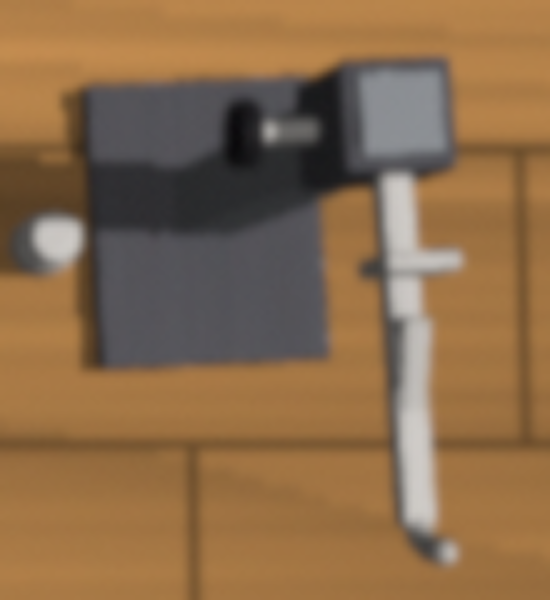

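View pics/t_wheel.png

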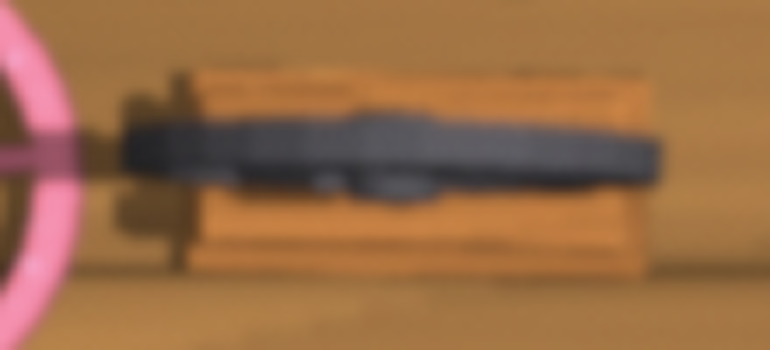

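View pics/w0.png

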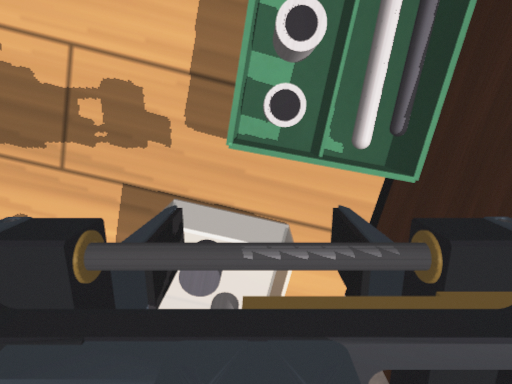

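The crop confirms it: the dark grey three-spoke wheel stands upright in the orange timber cradle, with its hub near scene (284,220). Both pink wheels lie flat. The hook's tip is at scene (119,131) and its collar at about (101,161). I'll raise the arm, turn the jaws to world x, and look at the hook with the wrist camera on the way.

Request:
{"name": "play_rows", "arguments": {"rows": [1, 0, -0.04, 0, 0, -7, 0, 1, 0, -0.04, 0, 0, -7, 0, 1, 0, -0.04, 0, 0, -7, 0, 1, 0, -0.04, 0, 0, -7, 0, 1, 0, -0.04, 0, 0, -7, 0]}}

```text
time: 1.47
ee_pos: [0.1607, -0.6772, 0.4101]
ee_rot: [-1.482, 0.566, -0.551]
contact_force: [-1.2, -1.1, -0.3]
finger_gap: 0.996
```

Request:
{"name": "play_rows", "arguments": {"rows": [1, 0, -0.03, 0, 0, -7, 0, 1, 0, -0.03, 0, 0, -7, 0, 1, 0, -0.0, 0, 0, -7, 0, 1, 0, -0.0, 0, 0, -7, 0, 1, 0, 0, 0, 0, -7, 0]}}

```text
time: 1.88
ee_pos: [0.1612, -0.6798, 0.4874]
ee_rot: [-1.568, 0.071, -0.071]
contact_force: [0.3, -0.3, -1.3]
finger_gap: 1.005
```

```bash
python3 - <<'E'
from h import *
o,pos,R=pose(); print(o["time"],pos.round(4)); print(R.round(3)); print(o["contact_force"].round(2),o["joint_pos"].round(3))
E
```

```text
1.8833 [ 0.1612 -0.6798  0.4874]
[[ 0.996 -0.     0.09 ]
 [-0.09   0.001  0.996]
 [-0.    -1.     0.001]]
[ 0.26 -0.33 -1.3 ] [-1.371  0.187  1.487  0.     1.469 -1.281]
```

Request:
{"name": "play_rows", "arguments": {"rows": [1, 0.028, 0, 0.028, 0, -1, 0, 1, 0.028, 0, 0.028, 0, -1, 0, 1, 0.028, 0, 0.028, 0, -1, 0, 1, 0.028, 0, 0.028, 0, -1, 0, 1, 0.028, 0, 0.028, 0, -1, 0]}}

```text
time: 2.3
ee_pos: [0.3073, -0.5459, 0.4869]
ee_rot: [-1.57, -0.002, 0.003]
contact_force: [0.6, -0.9, -0.0]
finger_gap: 0.998
```

Request:
{"name": "play_rows", "arguments": {"rows": [1, 0.028, 0, 0.028, 0, -1, 0, 1, 0.028, 0, 0.028, 0, -1, 0, 1, 0.028, 0, 0.028, 0, 0, 0, 1, 0.028, 0, 0.028, 0, 0, 0, 1, 0.028, 0, 0.028, 0, 0, 0]}}

```text
time: 2.72
ee_pos: [0.4481, -0.3937, 0.4874]
ee_rot: [-1.571, -0.032, 0.032]
contact_force: [0.0, -0.6, -0.3]
finger_gap: 1.002
```

Request:
{"name": "play_rows", "arguments": {"rows": [1, 0.028, 0, 0.028, 0, 0, 0, 1, 0.028, 0, 0.028, 0, 0, 0, 1, 0.028, 0, 0.028, 0, 0, 0, 1, 0.02, 0, 0.02, 0, 0, 0, 1, 0, 0, 0, 0, 0, 0]}}

```text
time: 3.13
ee_pos: [0.5548, -0.274, 0.4881]
ee_rot: [-1.571, -0.036, 0.033]
contact_force: [0.5, -0.4, -0.4]
finger_gap: 1.002
```

```bash
python3 - <<'E'
from h import *
o,pos,R=pose(); print(o["time"],pos.round(4)); print(R.round(3)); print(o["contact_force"].round(2),o["joint_pos"].round(3))
w=manip.capture("wrist");np.savez("w1.npz",pos=pos,R=R,px=w["pixels"],mtx=w["mtx"],mount=w["mount"])
cv2.imwrite("pics/w1.png",w["pixels"][:,:,::-1])
for X in ([0.626,-.2185,.245],[.523,-.224,.268]): print(proj(w,X,(pos,R)))
E
```

```text
3.1333 [ 0.5548 -0.274   0.4881]
[[ 0.999  0.002 -0.044]
 [ 0.044 -0.001  0.999]
 [ 0.002 -1.    -0.001]]
[ 0.47 -0.39 -0.36] [-0.497  0.042  1.646  0.     1.452 -0.541]
[309.79340513 129.84827328]
[233.82628517 131.27878478]
```

View pics/w1.png

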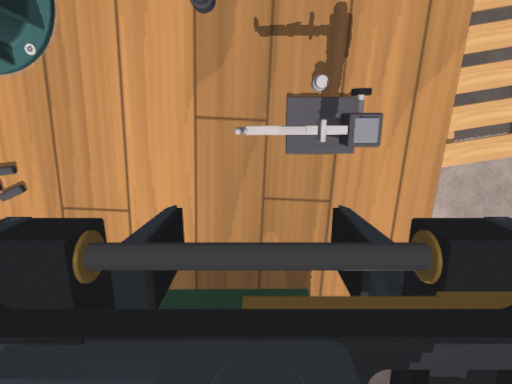

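The wrist view shows the hook clearly: tip at (239,131), collar at (323,131), post top at (366,130), small socket at (320,82). I'll go closer for a second view at another height.

Request:
{"name": "play_rows", "arguments": {"rows": [1, 0, 0.03, 0, 0, 0, 0, 1, 0, 0.04, 0, 0, 0, 0, 1, 0, 0.03, 0, 0, 0, 0, 1, 0.01, 0.02, 0, 0, 0, 0, 1, 0, 0, 0, 0, 0, 0]}}

```text
time: 3.6
ee_pos: [0.5631, -0.2775, 0.3666]
ee_rot: [-1.575, -0.04, 0.03]
contact_force: [-0.3, -0.4, -0.9]
finger_gap: 1.001
```

```bash
python3 - <<'E'
from h import *
o,pos,R=pose(); print(o["time"],pos.round(4)); print(R.round(3))
w=manip.capture("wrist");np.savez("w2.npz",pos=pos,R=R,px=w["pixels"],mtx=w["mtx"],mount=w["mount"])
for l in ["seat_mark","tip_mark","stand","catch"]: print(l,[(r["at"],r["conf"]) for r in manip.pinpoint(l,w)])
crop(w,180,60,260,140,3,"pics/w2c.png")
a=np.load("w1.npz");c=a["px"][100:165,220:400,::-1];cv2.imwrite("pics/w1c.png",cv2.resize(c,None,fx=4,fy=4,interpolation=cv2.INTER_CUBIC))
E
```

```text
3.6 [ 0.5631 -0.2775  0.3666]
[[ 0.999  0.006 -0.044]
 [ 0.044 -0.005  0.999]
 [ 0.006 -1.    -0.005]]
seat_mark [([0.6225, -0.2166, 0.2463], 0.92)]
tip_mark [([0.5215, -0.2207, 0.2666], 0.71)]
stand [([0.6239, -0.2155, -0.0046], 0.57)]Traceback (most recent call last):
  File "<stdin>", line 4, in <module>
ValueError: it knows: cradle, seat_mark, socket_big, socket_small, stand, tip_mark, wheel, wrench
```

```bash
python3 - <<'E'
import numpy as np,cv2
for n,(x0,y0,w,h,s) in {"w2":(160,50,270,150,2.9),"w1":(220,95,180,70,4)}.items():
    a=np.load(n+".npz");c=a["px"][y0:y0+h,x0:x0+w,::-1];cv2.imwrite(f"pics/{n}c.png",cv2.resize(c,None,fx=s,fy=s,interpolation=cv2.INTER_CUBIC))
E
```

```text
(no output)
```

View pics/w2c.png

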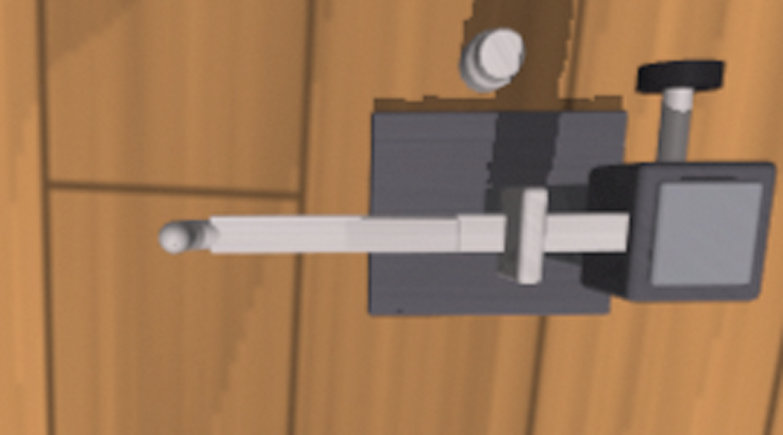

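View pics/w1c.png

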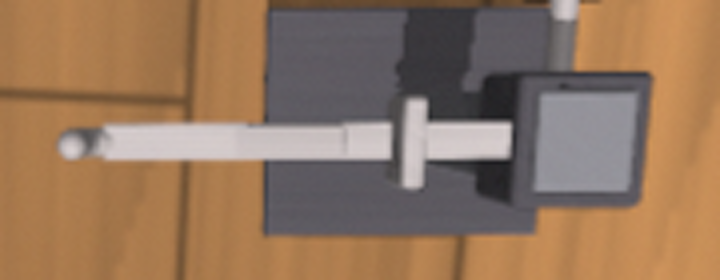

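```bash
cat > fit.py <<'E'
from h import *
from scipy.optimize import least_squares
W={}
for n in("w1","w2"):
    a=np.load(n+".npz"); W[n]=(dict(mtx=a["mtx"],mount=a["mount"]),(a["pos"],a["R"]))
S=dict(mtx=np.array([[397.13789108,0,252.0822854],[0,397.13789108,188.71525222],[0,0,1]]),R=np.array([[-0.15614331,0.98749391,-0.02179549],[0.60241717,0.07772131,-0.79438841],[-0.78275974,-0.13716841,-0.60701895]]),t=np.array([1.04109447e-03,-2.26354131e-01,1.46315976e+00]))
W["s"]=(S,None)
T=dict(mtx=np.array([[381.47162467,0,251.60074688],[0,381.47162467,192.78291709],[0,0,1]]),R=np.array([[6.33332807e-05,-9.99972511e-01,7.41442785e-03],[-9.98918694e-01,-4.07969202e-04,-4.64895197e-02],[4.64912666e-02,-7.40346625e-03,-9.98891261e-01]]),t=np.array([0.09831046,0.59857303,0.97263548]))
W["t"]=(T,None)
def c(n,x,y):
    x0,y0,s={"w2":(160,50,2.9),"w1":(220,95,4),"s":(60,120,6),"t":(330,115,5)}[n]; return (x0+(x+.5)/s-.5,y0+(y+.5)/s-.5)
tip,ce,co,cs=(-.102,.023),(-.011,.0105),(.007,.020),(-.046,0)
obs=[("w2",tip,c("w2",173,238)),("w2",ce,c("w2",459,232)),("w2",co,c("w2",524,236)),("w2",cs,c("w2",347,233)),
("w1",tip,c("w1",72,145)),("w1",ce,c("w1",344,139)),("w1",co,c("w1",403,142)),("w1",cs,c("w1",238,141)),
("s",tip,c("s",357,60)),("t",tip,c("t",447,551))]
def world(q,f):
    X,Y,yaw,h=q; return np.array([X+f[0]*np.cos(yaw),Y+f[0]*np.sin(yaw),h+f[1]])
def res(q): return np.concatenate([proj(W[n][0],world(q,f),W[n][1])-uv for n,f,uv in obs])
s=least_squares(res,[.626,-.2185,.04,.245],loss="soft_l1")
print(s.x.round(4)); print(res(s.x).reshape(-1,2).round(1))
print("tip",world(s.x,tip))
if __name__=="__main__":
    # post top corners (z=.253) from w2 crop, foot corners (z=.012)
    for n,pts in {"w2":[(775,163),(757,300),(640,165),(631,298)],"w1":[(652,72),(640,206),(525,73),(513,205)]}.items():
        P=np.array([ray_plane(W[n][0],c(n,*p),[0,0,1],.253,W[n][1]) for p in pts]);print(n,P[:,:2].round(4),P.mean(0).round(4))
    for n,pts in {"w2":[(372,113),(369,315),(627,110),(608,316)],"w1":[(266,10),(265,233)]}.items():
        P=np.array([ray_plane(W[n][0],c(n,*p),[0,0,1],.012,W[n][1]) for p in pts]);print(n,P[:,:2].round(4))
E
python3 fit.py
```

```text
[ 0.6297 -0.2179  0.0507  0.2439]
[[ 0.3 -0.3]
 [-0.3  0.5]
 [-0.9 -0.6]
 [ 0.3 -0.1]
 [ 0.  -0.2]
 [ 0.   0.5]
 [ 0.1 -0.1]
 [ 0.  -0.2]
 [ 0.1 -0.4]
 [ 1.1 -1.3]]
tip [ 0.52786601 -0.22307327  0.2668636 ]
w2 [[ 0.7188 -0.1919]
 [ 0.7211 -0.2358]
 [ 0.6755 -0.1945]
 [ 0.6788 -0.237 ]] [ 0.6985 -0.2148  0.253 ]
w1 [[ 0.7198 -0.1915]
 [ 0.7223 -0.2358]
 [ 0.6775 -0.1937]
 [ 0.6787 -0.2374]] [ 0.6996 -0.2146  0.253 ]
w2 [[ 0.6126 -0.1603]
 [ 0.619  -0.2784]
 [ 0.7614 -0.1519]
 [ 0.7671 -0.2726]]
w1 [[ 0.612  -0.1606]
 [ 0.6194 -0.2772]]
```

Request:
{"name": "play_rows", "arguments": {"rows": [1, 0.006, 0, 0.04, 0, 0, 0, 1, 0.006, 0, 0.04, 0, 0, 0, 1, 0.006, 0, 0.04, 0, 0, 0, 1, 0.006, 0, 0.04, 0, 0, 0, 1, 0.006, 0, 0.04, 0, 0, 0]}}

```text
time: 4.22
ee_pos: [0.5872, -0.0792, 0.3816]
ee_rot: [-1.585, -0.046, 0.007]
contact_force: [0.7, 0.3, 0.2]
finger_gap: 0.999
```

Request:
{"name": "play_rows", "arguments": {"rows": [1, 0.006, 0, 0.04, 0, 0, 0, 1, 0.006, 0, 0.04, 0, 0, 0, 1, 0.006, 0, 0.04, 0, 0, 0, 1, 0.006, 0, 0.04, 0, 0, 0, 1, 0.0, 0, 0.02, 0, 0, 0]}}

```text
time: 4.63
ee_pos: [0.6067, 0.1101, 0.392]
ee_rot: [-1.584, -0.059, -0.006]
contact_force: [1.2, -0.6, -0.8]
finger_gap: 1.001
```

Request:
{"name": "play_rows", "arguments": {"rows": [1, 0, 0, 0, 0, 0, 0]}}

```text
time: 4.72
ee_pos: [0.607, 0.1135, 0.3943]
ee_rot: [-1.583, -0.063, -0.006]
contact_force: [-0.1, -0.2, -0.0]
finger_gap: 0.998
```

```bash
python3 - <<'E'
from h import *
o,pos,R=pose(); print(o["time"],pos.round(4)); print(R.round(3))
w=manip.capture("wrist");np.savez("w3.npz",pos=pos,R=R,px=w["pixels"],mtx=w["mtx"],mount=w["mount"])
for l in ["wheel","cradle"]: print(l,[(r["at"],r["conf"]) for r in manip.pinpoint(l,w)])
cv2.imwrite("pics/w3.png",w["pixels"][:,:,::-1])
E
```

```text
4.7167 [0.607  0.1135 0.3943]
[[ 0.998  0.045 -0.036]
 [ 0.036 -0.012  0.999]
 [ 0.044 -0.999 -0.013]]
wheel [([0.6083, 0.1688, 0.1056], 0.82), ([0.7684, 0.1157, 0.0179], 0.72)]
cradle [([0.6101, 0.1683, -0.0033], 0.81)]
```

View pics/w3.png

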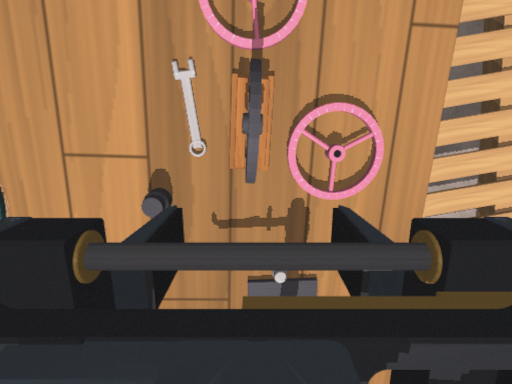

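The wrist view shows the dark wheel edge-on, from (255,62) to (252,182), in the orange cradle. A pink wheel lies at (337,153), the wrench at about (190,110) and the big socket at (157,202). Now I'll measure the wheel's yaw and x.

```bash
python3 - <<'E'
import numpy as np,cv2
a=np.load("w3.npz");c=a["px"][50:195,215:295,::-1];cv2.imwrite("pics/w3c.png",cv2.resize(c,None,fx=4,fy=4,interpolation=cv2.INTER_CUBIC))
hsv=cv2.cvtColor(a["px"],cv2.COLOR_RGB2HSV)
for r in range(60,190,6):
    row=a["px"][r,225:285].astype(int); sat=row.max(1)-row.min(1)
    d=np.where((row.max(1)<95)&(sat<25))[0]+225
    print(r,d.min() if len(d) else None,d.max() if len(d) else None,len(d))
E
```

```text
60 251 260 10
66 250 261 12
72 250 261 12
78 250 260 11
84 249 260 12
90 249 261 13
96 249 260 12
102 249 260 12
108 249 260 12
114 243 261 16
120 243 261 14
126 248 261 2
132 243 260 8
138 247 248 2
144 247 247 1
150 246 247 2
156 246 247 2
162 246 247 2
168 246 246 1
174 246 254 9
180 246 254 9
186 None None 0
```

View pics/w3c.png

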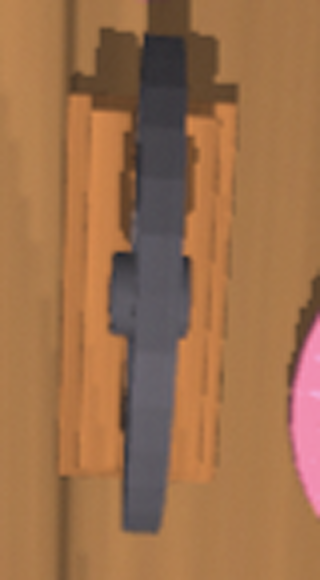

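```bash
python3 - <<'E'
from h import *
from scipy.optimize import least_squares
a=np.load("w3.npz"); p=dict(mtx=a["mtx"],mount=a["mount"]); T=(a["pos"],a["R"])
L=np.array([(142,45),(137,200),(134,300),(129,430),(123,520)],float);Rr=np.array([(187,45),(184,200),(181,300),(170,430),(159,520)],float)
f=lambda A:(A+.5)/4-.5+np.array([215,50])
L,Rr=f(L),f(Rr)
ph=np.radians(np.arange(-95,96,1.))
def edge(q,s):
    x0,yaw,y0=q; ax=np.array([np.cos(yaw),np.sin(yaw),0]); ty=np.array([-np.sin(yaw),np.cos(yaw),0])
    P=np.array([np.array([x0,y0,.104])+s*.007*ax+.09*(np.sin(t)*ty+np.array([0,0,np.cos(t)])) for t in ph])
    return np.array([proj(p,X,T) for X in P])
def res(q):
    r=[]
    for s,M in((-1,L),(1,Rr)):
        E=edge(q,s)
        i=slice(np.argmin(E[:,1]),None) if False else slice(None)
        o=np.argsort(E[:,1]); r.append(np.interp(M[:,1],E[o,1],E[o,0])-M[:,0])
    E=edge(q,0); r.append([E[:,1].min()-(50+36/4.),E[:,1].max()-(50+531/4.)])
    return np.concatenate(r)
s=least_squares(res,[.608,.05,.167]);print(s.x.round(4),res(s.x).round(1))
E
```

```text
[ 0.61   -0.0208  0.1697] [ 0.1  0.4 -0.  -0.4 -0.4 -0.5  0.1 -0.4  0.1  0.4  0.1 -0.2]
```

```bash
cat >> h.py <<'E'
def Rt(yaw): 
    c,s=np.cos(yaw),np.sin(yaw); return np.array([[c,0,-s],[s,0,c],[0,-1,0]],float)
def delta(X,yaw):
    o,pos,R=pose(); d=R.T@(np.array(X)-pos); rv=np.degrees(Ro.from_matrix(R.T@Rt(yaw)).as_rotvec())
    print("t",round(o["time"],2),"pos",pos.round(4),"F",o["contact_force"].round(1),"gap",round(o["finger_gap"],3),"| shift mm",(d*1000).round(1),"turn",rv.round(2), "norm",round(np.linalg.norm(d)*1000,1))
E
python3 -c "
from h import *
delta([.609,.123,.23],-.021)"
```

```text
t 4.87 pos [0.607  0.1098 0.3935] F [0.3 0.4 0.4] gap 1.002 | shift mm [ -4.6 163.3  15.4] turn [0.75 3.14 2.5 ] norm 164.1
```

Request:
{"name": "play_rows", "arguments": {"rows": [1, 0, 0.0, 0, 0.8, 3.1, 2.5, 1, 0, 0.04, 0.004, 0, 0, 0, 1, 0, 0.04, 0.004, 0, 0, 0, 1, 0, 0.04, 0.004, 0, 0, 0, 1, 0, 0.03, 0, 0, 0, 0]}}

```text
time: 5.28
ee_pos: [0.6135, 0.1152, 0.2512]
ee_rot: [-1.567, 0.011, -0.038]
contact_force: [0.8, -0.3, -0.3]
finger_gap: 1.001
```

```bash
python3 -c "
from h import *
delta([.609,.123,.153],-.021)"
```

```text
t 5.28 pos [0.6135 0.1152 0.2512] F [ 0.8 -0.3 -0.3] gap 1.001 | shift mm [-6.4 98.2  7.3] turn [-0.22 -0.56  0.97] norm 98.6
```

Request:
{"name": "play_rows", "arguments": {"rows": [1, -0.006, 0.02, 0.007, 0, -0.5, 1, 1, 0, 0.03, 0, 0, 0, 0, 1, 0, 0.02, 0, 0, 0, 0, 1, 0, 0.01, 0, 0, 0, 0, 1, 0, 0, 0, 0, 0, 0]}}

```text
time: 5.7
ee_pos: [0.6052, 0.1174, 0.1639]
ee_rot: [-1.568, 0.029, -0.014]
contact_force: [-1.1, 0.4, 0.0]
finger_gap: 1.0
```

```bash
python3 -c "
from h import *
delta([.609,.123,.153],-.021)
o,pos,R=pose()
w=manip.capture('wrist');cv2.imwrite('pics/w4.png',w['pixels'][:,:,::-1])"
```

```text
t 5.7 pos [0.6052 0.1174 0.1639] F [-1.1  0.4  0. ] gap 1.0 | shift mm [ 3.7 10.9  5.7] turn [-0.15 -0.35 -0.56] norm 12.8
```

View pics/w4.png

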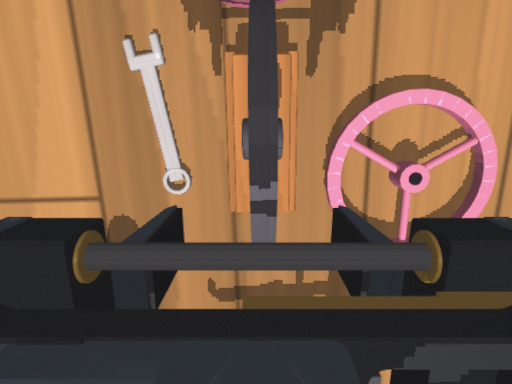

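The wheel's rim stands between the open jaws, at column 263 against a jaw centre near 258, which matches the computed x correction. I'll finish the approach and settle.

Request:
{"name": "play_rows", "arguments": {"rows": [1, 0.004, 0.006, 0.006, 0, -0.3, -0.5, 1, 0, 0.005, 0, 0, 0, 0, 1, 0, 0, 0, 0, 0, 0]}}

```text
time: 6.0
ee_pos: [0.6128, 0.1238, 0.1575]
ee_rot: [-1.567, 0.012, -0.022]
contact_force: [-0.5, -0.2, 0.1]
finger_gap: 1.001
```

```bash
python3 -c "
from h import *
delta([.609,.123,.153],-.021)
o,pos,R=pose()
w=manip.capture('wrist');crop(w,150,0,220,270,2.2,'pics/w5.png')"
```

```text
t 6.0 pos [0.6128 0.1238 0.1575] F [-0.5 -0.2  0.1] gap 1.001 | shift mm [-3.8  4.4 -0.9] turn [-0.22 -0.06  0.36] norm 5.9
```

View pics/w5.png

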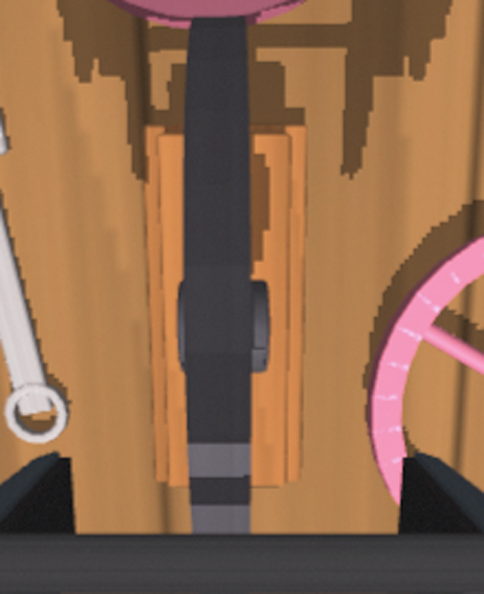

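The rim is about 6 px left of the jaw centre, roughly 3.6 mm. That agrees with the measured x = 0.609.

Request:
{"name": "play_rows", "arguments": {"rows": [1, -0.003, 0.004, 0, 0, 0, 0, 1, 0, 0, 0, 0, 0, 0, 1, 0, 0, 0, 0, 0, 0]}}

```text
time: 6.3
ee_pos: [0.6107, 0.1243, 0.1554]
ee_rot: [-1.566, 0.01, -0.024]
contact_force: [-0.3, -0.1, -0.1]
finger_gap: 0.999
```

```bash
python3 -c "
from h import *
delta([.609,.123,.153],-.021)"
```

```text
t 6.3 pos [0.6107 0.1243 0.1554] F [-0.3 -0.1 -0.1] gap 0.999 | shift mm [-1.7  2.3 -1.3] turn [-0.25 -0.04  0.53] norm 3.2
```

Request:
{"name": "play_rows", "arguments": {"rows": [1, -0.002, 0.003, -0.001, 0, 0, 0.5, 0.6, 0, 0, 0, 0, 0, 0, 0.4, 0, 0, 0, 0, 0, 0, 0.3, 0, 0, 0, 0, 0, 0, 0.25, 0, 0, 0, 0, 0, 0], "grip_force": 40}}

```text
time: 6.72
ee_pos: [0.6085, 0.1232, 0.1525]
ee_rot: [-1.566, 0.017, -0.017]
contact_force: [0.2, 0.4, 0.2]
finger_gap: 0.74
```

Request:
{"name": "play_rows", "arguments": {"rows": [0.2, 0, 0, 0, 0, 0, 0, 0.1, 0, 0, 0, 0, 0, 0, 0.05, 0, 0, 0, 0, 0, 0, 0, 0, 0, 0, 0, 0, 0, 0, 0, 0, 0, 0, 0, 0]}}

```text
time: 7.13
ee_pos: [0.6086, 0.1232, 0.1526]
ee_rot: [-1.566, 0.017, -0.017]
contact_force: [-0.3, 0.1, -0.5]
finger_gap: 0.372
```

```bash
python3 -c "
from h import *
delta([.609,.123,.153],-.021)"
```

```text
t 7.13 pos [0.6086 0.1232 0.1526] F [-0.3  0.1 -0.5] gap 0.372 | shift mm [ 0.4 -0.4 -0.2] turn [-0.26 -0.04  0.01] norm 0.6
```

Request:
{"name": "play_rows", "arguments": {"rows": [0, 0, 0, 0, 0, 0, 0, 0, 0, 0, 0, 0, 0, 0, 0, 0, 0, 0, 0, 0, 0, 0, 0, 0, 0, 0, 0, 0, 0, 0, 0, 0, 0, 0, 0]}}

```text
time: 7.55
ee_pos: [0.6086, 0.1232, 0.1526]
ee_rot: [-1.566, 0.017, -0.017]
contact_force: [0.5, 1.1, -0.1]
finger_gap: 0.148
```

```bash
python3 -c "
from h import *
delta([.609,.123,.153],-.021)
o,p,R=pose();print(o['wrist_torque'])
w=manip.capture('wrist');crop(w,100,0,300,300,2,'pics/w6.png')"
```

```text
t 7.55 pos [0.6086 0.1232 0.1526] F [ 0.5  1.1 -0.1] gap 0.148 | shift mm [ 0.4 -0.4 -0.2] turn [-0.26 -0.04  0.  ] norm 0.6
[-0.04927769 -0.07637991  0.01164455]
```

View pics/w6.png

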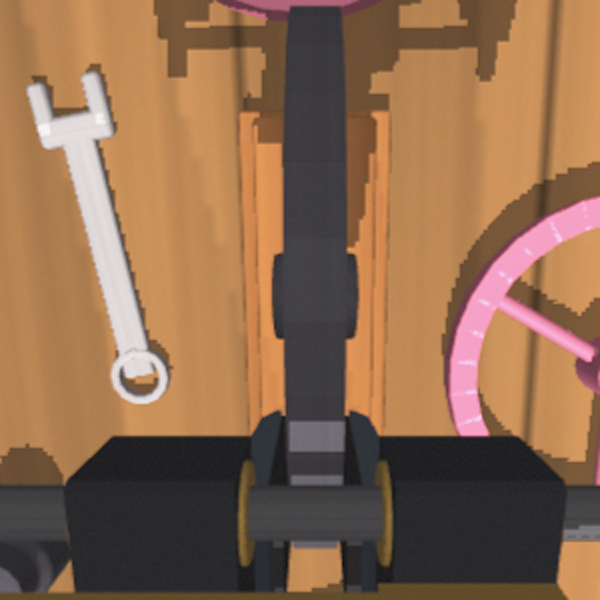

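The jaws have closed on the rim: gap 13.5 mm on a 14 mm rim, with the rim centred in the picture. Lifting.

Request:
{"name": "play_rows", "arguments": {"rows": [0, 0, -0.006, 0, 0, 0, 0, 0, 0, -0.01, 0, 0, 0, 0, 0, 0, -0.015, 0, 0, 0, 0, 0, 0, -0.015, 0, 0, 0, 0, 0, 0, -0.015, 0, 0, 0, 0]}}

```text
time: 8.02
ee_pos: [0.6059, 0.1222, 0.2131]
ee_rot: [-1.568, 0.022, -0.011]
contact_force: [0.2, 0.4, -5.4]
finger_gap: 0.151
```

Request:
{"name": "play_rows", "arguments": {"rows": [0, 0, -0.015, 0, 0, 0, 0, 0, 0, -0.015, 0, 0, 0, 0, 0, 0, -0.015, 0, 0, 0, 0, 0, 0, -0.01, 0, 0, 0, 0, 0, 0, 0, 0, 0, 0, 0]}}

```text
time: 8.43
ee_pos: [0.6059, 0.1219, 0.2763]
ee_rot: [-1.568, 0.02, -0.013]
contact_force: [-0.8, 0.8, -4.7]
finger_gap: 0.146
```

```bash
python3 -c "
from h import *
delta([.609,.123,.29],.052)
o,p,R=pose();print(o['wrist_torque'])
w=manip.capture('wrist');crop(w,100,0,300,300,2,'pics/w7.png')
w=manip.capture('scene');crop(w,60,60,300,200,2.6,'pics/s7.png')
print(manip.pinpoint('wheel',w))"
```

```text
t 8.43 pos [0.6059 0.1219 0.2763] F [-0.8  0.8 -4.7] gap 0.146 | shift mm [  3.  -13.7   1.2] turn [-0.14 -4.18 -0.26] norm 14.1
[-0.26186344 -0.04143539  0.02898331]
[{'at': [0.6051, 0.3804, 0.0174], 'conf': 0.81}, {'at': [0.7698, 0.1207, 0.0169], 'conf': 0.75}, {'at': [0.6027, 0.1702, 0.2252], 'conf': 0.61}]
```

View pics/w7.png

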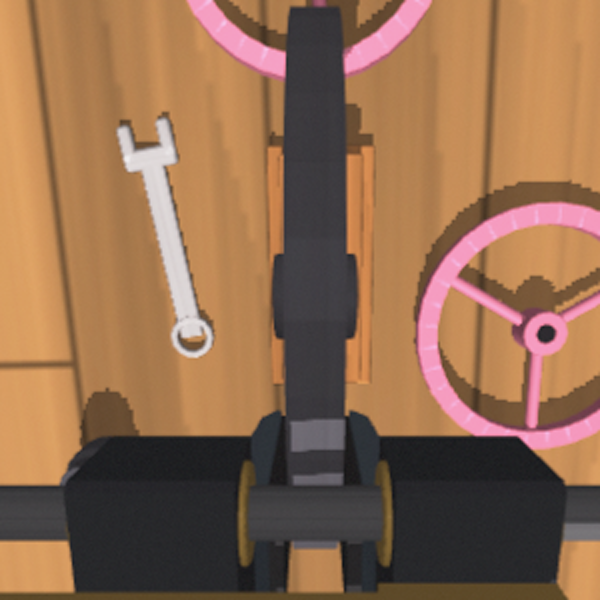

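View pics/s7.png

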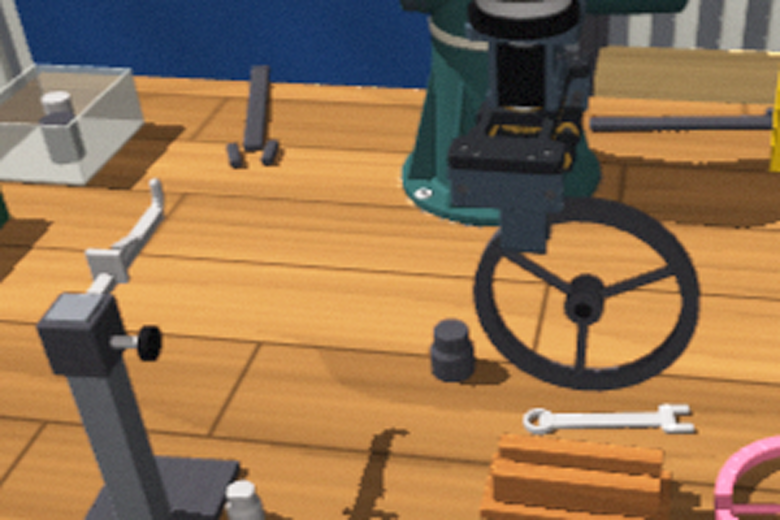

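The wheel is held without slip: the spoke is straight down, the wrist reads 5 N, and the cradle is clear. Next I go back to x ≈ 0.487, then sideways to in front of the tip.

Request:
{"name": "play_rows", "arguments": {"rows": [0, -0.015, 0, 0, 0, -1, 0, 0, -0.025, 0, 0, 0, -1, 0, 0, -0.025, 0, 0, 0, -1, 0, 0, -0.025, 0, -0.01, 0, -1, 0, 0, -0.015, 0, -0.02, 0, 0, 0]}}

```text
time: 9.0
ee_pos: [0.4968, 0.091, 0.2674]
ee_rot: [-1.569, -0.029, 0.055]
contact_force: [0.5, -0.3, -5.1]
finger_gap: 0.148
```

Request:
{"name": "play_rows", "arguments": {"rows": [0, 0, 0, -0.025, 0, 0, 0, 0, 0, 0, -0.025, 0, 0, 0, 0, 0, 0, -0.025, 0, 0, 0, 0, 0, 0, -0.025, 0, 0, 0, 0, 0, 0, -0.025, 0, 0, 0]}}

```text
time: 9.42
ee_pos: [0.4962, -0.0371, 0.2616]
ee_rot: [-1.568, -0.026, 0.066]
contact_force: [0.2, -0.0, -5.7]
finger_gap: 0.153
```

```bash
python3 -c "
from h import *
delta([.487,-.271,.2526],.052)"
```

```text
t 9.42 pos [ 0.4962 -0.0371  0.2616] F [ 0.2 -0.  -5.7] gap 0.153 | shift mm [ -22.7    9.  -233. ] turn [-0.14  0.39 -1.45] norm 234.3
```

Request:
{"name": "play_rows", "arguments": {"rows": [0, -0.005, -0.002, -0.025, 0, 0.2, -0.7, 0, -0.004, -0.002, -0.025, 0, 0.2, -0.7, 0, -0.003, -0.001, -0.025, 0, 0, 0, 0, -0.003, -0.001, -0.025, 0, 0, 0, 0, -0.003, 0, -0.025, 0, 0, 0]}}

```text
time: 9.83
ee_pos: [0.4813, -0.1684, 0.2622]
ee_rot: [-1.566, -0.035, 0.046]
contact_force: [0.1, -0.1, -5.1]
finger_gap: 0.151
```

```bash
python3 -c "
from h import *
delta([.487,-.271,.2526],.052)"
```

```text
t 9.83 pos [ 0.4813 -0.1684  0.2622] F [ 0.1 -0.1 -5.1] gap 0.151 | shift mm [   0.5    9.1 -102.8] turn [-0.26 -0.02 -0.39] norm 103.2
```

Request:
{"name": "play_rows", "arguments": {"rows": [0, 0, 0.002, -0.024, 0, 0, -0.2, 0, 0, 0.002, -0.024, 0, 0, 0, 0, 0, 0.002, -0.02, 0, 0, 0, 0, 0, 0.001, -0.012, 0, 0, 0, 0, 0, 0, 0, 0, 0, 0]}}

```text
time: 10.25
ee_pos: [0.4822, -0.2552, 0.2493]
ee_rot: [-1.563, -0.031, 0.045]
contact_force: [0.2, 0.1, -6.4]
finger_gap: 0.151
```

```bash
python3 -c "
from h import *
delta([.487,-.271,.2526],.052)
o,p,R=pose();
w=manip.capture('wrist');np.savez('w8.npz',pos=p,R=R,px=w['pixels'],mtx=w['mtx'],mount=w['mount']);crop(w,180,0,330,280,2.2,'pics/w8.png')
w=manip.capture('scene');crop(w,40,60,200,180,3.3,'pics/s8.png')
"
```

```text
t 10.25 pos [ 0.4822 -0.2552  0.2493] F [ 0.2  0.1 -6.4] gap 0.151 | shift mm [  4.1  -3.4 -16. ] turn [-0.41 -0.22 -0.5 ] norm 16.8
```

View pics/w8.png

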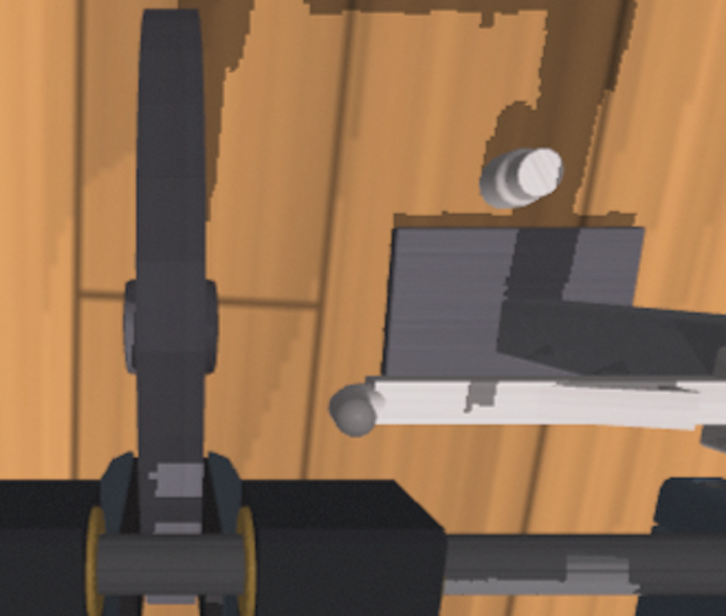

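View pics/s8.png

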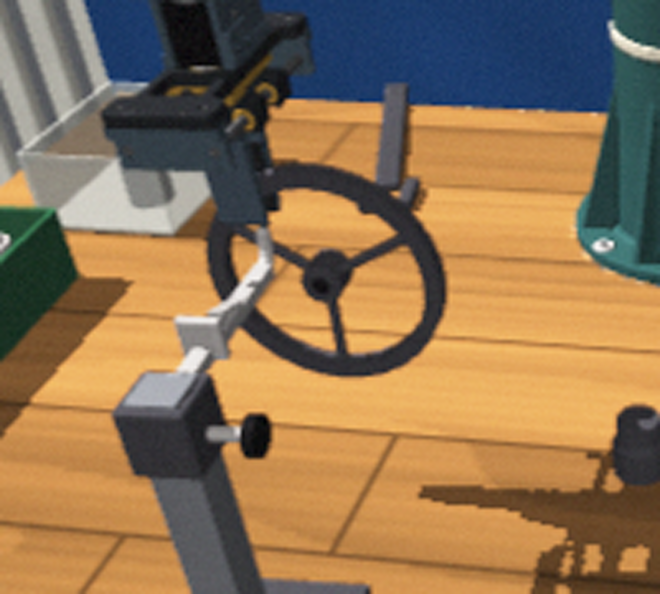

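```bash
python3 - <<'E'
from h import *
a=np.load("w8.npz");p=dict(mtx=a["mtx"],mount=a["mount"]);T=(a["pos"],a["R"])
print(ray_plane(p,(180+353/2.2,408/2.2),[0,0,1],.267,T))
E
```

```text
[ 0.52573464 -0.22014879  0.267     ]
```

Request:
{"name": "play_rows", "arguments": {"rows": [0, 0.004, -0.003, -0.014, -0.4, -0.2, -0.5, 0, 0, 0, 0, 0, 0, 0, 0, 0, 0, -0.003, 0, 0, 0, 0, 0, 0, 0, 0, 0, 0]}}

```text
time: 10.68
ee_pos: [0.4874, -0.2682, 0.2521]
ee_rot: [-1.569, -0.043, 0.044]
contact_force: [0.2, 0.4, -5.9]
finger_gap: 0.154
```

```bash
python3 -c "
from h import *
delta([.487,-.271,.2526],.052)
o,p,R=pose();
w=manip.capture('scene');crop(w,40,60,200,180,3.3,'pics/s9.png')
"
```

```text
t 10.68 pos [ 0.4874 -0.2682  0.2521] F [ 0.2  0.4 -5.9] gap 0.154 | shift mm [-0.5 -0.5 -2.8] turn [-0.08  0.19 -0.02] norm 2.9
```

View pics/s9.png

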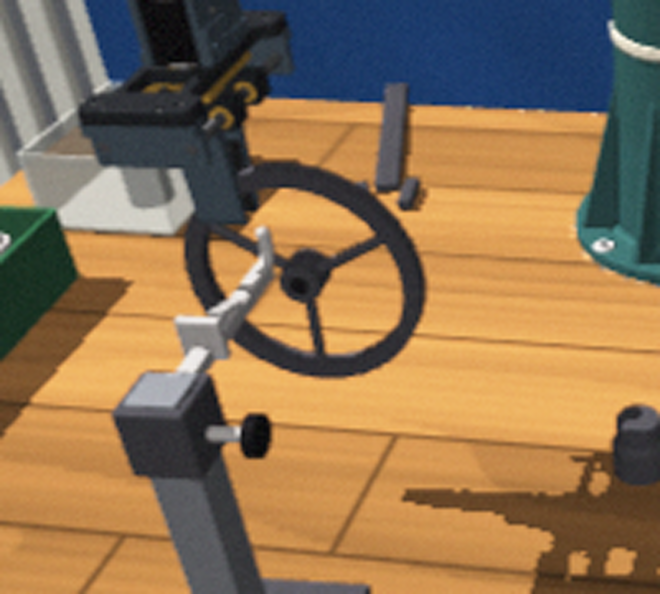

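```bash
python3 - <<'E'
from fit import W
from h import *
o,pos,R=pose()
c=pos+R@np.array([0,.0486,.045]); u=proj(W["s"][0],c); print(c.round(4),u,(u-[40,60])*3.3)
for y in(-.08,.08):
    u=proj(W["s"][0],pos+R@np.array([0,.0486,.045+y])+0*R[:,2]); print((u-[40,60])*3.3)
for z in(-.09,.083):
    u=proj(W["s"][0],pos+R@np.array([0,.0486-z,.045])); print(z,(u-[40,60])*3.3)
E
```

```text
[ 0.6297 -0.2179  0.0507  0.2439]
[[ 0.3 -0.3]
 [-0.3  0.5]
 [-0.9 -0.6]
 [ 0.3 -0.1]
 [ 0.  -0.2]
 [ 0.   0.5]
 [ 0.1 -0.1]
 [ 0.  -0.2]
 [ 0.1 -0.4]
 [ 1.1 -1.3]]
tip [ 0.52786601 -0.22307327  0.2668636 ]
[ 0.4847 -0.2228  0.2034] [132.20904348 143.29723629] [304.28984348 274.88087977]
[202.85999073 271.52295311]
[407.28577041 278.29065273]
-0.09 [327.64959395 372.30308179]
0.083 [280.34016874 174.99838944]
```

The hub's prediction matches its pixel to within about 1 px. With 12 mm of clearance each way, I move the rim in over the tip, watching the force.

Request:
{"name": "play_rows", "arguments": {"rows": [0, 0.008, 0, -0.001, 0, 0, 0, 0, 0.01, 0, 0, 0, 0, 0, 0, 0.01, 0, 0, 0, 0, 0, 0, 0, 0, 0, 0, 0, 0]}}

```text
time: 11.07
ee_pos: [0.5182, -0.2663, 0.2523]
ee_rot: [-1.569, -0.044, 0.044]
contact_force: [-0.4, 0.5, -4.7]
finger_gap: 0.15
```

```bash
python3 -c "
from h import *
delta([.5605,-.267,.2526],.052)"
```

```text
t 11.07 pos [ 0.5182 -0.2663  0.2523] F [-0.4  0.5 -4.7] gap 0.15 | shift mm [42.2 -0.3 -3.1] turn [-0.1   0.21  0.01] norm 42.3
```

Request:
{"name": "play_rows", "arguments": {"rows": [0, 0.01, 0, -0.001, 0, 0, 0, 0, 0.012, 0, -0.001, 0, 0, 0, 0, 0.012, 0, 0, 0, 0, 0, 0, 0.006, 0, 0, 0, 0, 0, 0, 0, 0, 0, 0, 0, 0]}}

```text
time: 11.48
ee_pos: [0.5639, -0.2655, 0.2518]
ee_rot: [-1.568, -0.044, 0.045]
contact_force: [1.0, -0.6, -5.1]
finger_gap: 0.149
```

```bash
python3 -c "
from h import *
delta([.5605,-.267,.2526],.052)
o,p,R=pose()
w=manip.capture('wrist');np.savez('w9.npz',pos=p,R=R,px=w['pixels'],mtx=w['mtx'],mount=w['mount']);crop(w,150,0,300,260,2.4,'pics/w9.png')
w=manip.capture('scene');crop(w,40,60,200,180,3.3,'pics/s10.png')"
```

```text
t 11.48 pos [ 0.5639 -0.2655  0.2518] F [ 1.  -0.6 -5.1] gap 0.149 | shift mm [-3.5 -0.8 -1.3] turn [-0.11  0.27 -0.  ] norm 3.8
```

View pics/w9.png

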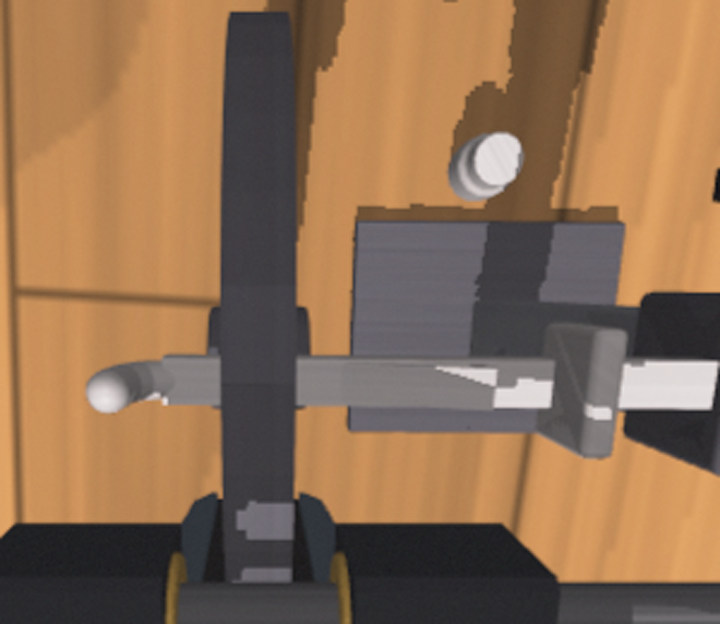

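View pics/s10.png

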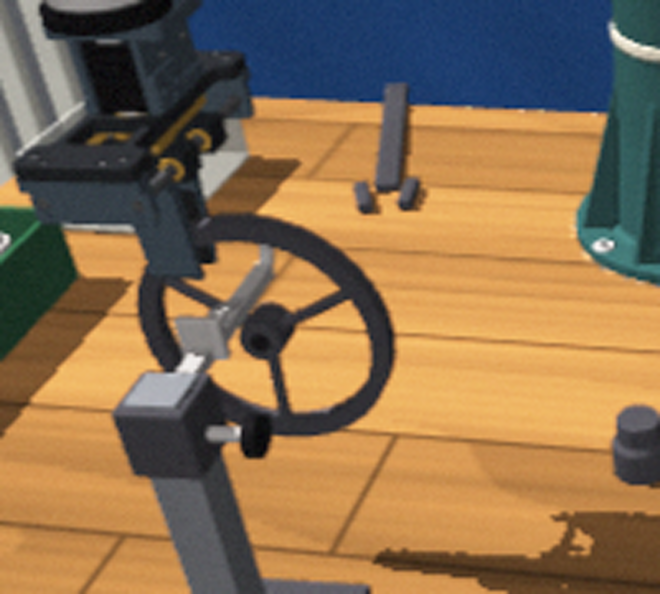

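The rim is now over the shank. In the wrist crop the tip (107,390) is left of the rim (258,390), and the catch and collar are to the right. Nothing is touching. Now I'll lower it.

Request:
{"name": "play_rows", "arguments": {"rows": [0, -0.002, 0.008, -0.001, 0, 0, 0, 0, 0, 0.008, 0, 0, 0, 0, 0, 0, 0.006, 0, 0, 0, 0, 0, 0, 0, 0, 0, 0, 0]}}

```text
time: 11.92
ee_pos: [0.5589, -0.2665, 0.2271]
ee_rot: [-1.568, -0.043, 0.045]
contact_force: [-0.1, 1.0, -5.5]
finger_gap: 0.147
```

```bash
python3 -c "
from h import *
delta([.5605,-.267,.2166],.052)"
```

```text
t 11.92 pos [ 0.5589 -0.2665  0.2271] F [-0.1  1.  -5.5] gap 0.147 | shift mm [ 1.6 10.5 -0.6] turn [-0.15  0.23 -0.09] norm 10.6
```

Request:
{"name": "play_rows", "arguments": {"rows": [0, 0, 0.002, 0, 0, 0, 0, 0, 0, 0.001, 0, 0, 0, 0, 0, 0, 0, 0, 0, 0, 0]}}

```text
time: 12.17
ee_pos: [0.5581, -0.2665, 0.223]
ee_rot: [-1.567, -0.041, 0.046]
contact_force: [-1.1, 0.1, -4.9]
finger_gap: 0.154
```

Request:
{"name": "play_rows", "arguments": {"rows": [0, 0, 0.002, 0, 0, 0, 0, 0, 0, 0.001, 0, 0, 0, 0, 0, 0, 0, 0, 0, 0, 0]}}

```text
time: 12.42
ee_pos: [0.5583, -0.2667, 0.2202]
ee_rot: [-1.568, -0.042, 0.045]
contact_force: [-0.3, 1.2, -5.3]
finger_gap: 0.149
```

Request:
{"name": "play_rows", "arguments": {"rows": [0, 0, 0.0015, 0, 0, 0, 0, 0, 0, 0, 0, 0, 0, 0]}}

```text
time: 12.58
ee_pos: [0.5584, -0.2667, 0.2188]
ee_rot: [-1.568, -0.042, 0.045]
contact_force: [-0.1, 0.2, -5.4]
finger_gap: 0.15
```

Request:
{"name": "play_rows", "arguments": {"rows": [0, 0, 0.001, 0, 0, 0, 0, 0, 0, 0, 0, 0, 0, 0]}}

```text
time: 12.75
ee_pos: [0.5585, -0.2667, 0.2178]
ee_rot: [-1.568, -0.042, 0.045]
contact_force: [-0.1, 0.3, -6.0]
finger_gap: 0.152
```

Request:
{"name": "play_rows", "arguments": {"rows": [0, 0, 0.001, 0, 0, 0, 0, 0, 0, 0, 0, 0, 0, 0]}}

```text
time: 12.92
ee_pos: [0.5588, -0.2668, 0.2173]
ee_rot: [-1.568, -0.043, 0.044]
contact_force: [0.1, 0.4, -3.2]
finger_gap: 0.149
```

Contact came at TCP z ≈ 0.2175, against 0.2166 predicted. About 2 N rests on the shank. Sliding inward.

Request:
{"name": "play_rows", "arguments": {"rows": [0, 0.003, 0.0002, 0, 0, 0, 0, 0, 0.003, 0, 0, 0, 0, 0, 0, 0.003, 0, 0, 0, 0, 0, 0, 0.003, 0, 0, 0, 0, 0]}}

```text
time: 13.25
ee_pos: [0.5715, -0.2663, 0.2174]
ee_rot: [-1.568, -0.043, 0.044]
contact_force: [-1.2, -0.1, -3.2]
finger_gap: 0.15
```

```bash
python3 -c "
from h import *
delta([.632,-.263,.2173],.052)
print(pose()[2].round(4)[:,0],pose()[0]['wrist_torque'])"
```

```text
t 13.25 pos [ 0.5715 -0.2663  0.2174] F [-1.2 -0.1 -3.2] gap 0.15 | shift mm [60.6 -0.  -0.1] turn [-0.12  0.19 -0.05] norm 60.6
[ 9.985e-01  5.520e-02 -9.000e-04] [-0.22413644  0.04608457  0.03267604]
```

Request:
{"name": "play_rows", "arguments": {"rows": [0, 0.003, 0.0002, 0, 0, 0, 0, 0, 0.002, 0, 0, 0, 0, 0, 0, 0.002, 0.0002, 0, 0, 0, 0]}}

```text
time: 13.5
ee_pos: [0.5796, -0.266, 0.2172]
ee_rot: [-1.569, -0.043, 0.045]
contact_force: [-3.5, -0.3, 1.3]
finger_gap: 0.154
```

Request:
{"name": "play_rows", "arguments": {"rows": [0, 0.002, 0.0003, 0, 0, 0, 0, 0, 0.002, 0.0002, 0, 0, 0, 0, 0, 0.002, 0.0002, 0, 0, 0, 0]}}

```text
time: 13.75
ee_pos: [0.5863, -0.2658, 0.2172]
ee_rot: [-1.569, -0.043, 0.045]
contact_force: [-4.5, -0.6, 2.8]
finger_gap: 0.149
```

Request:
{"name": "play_rows", "arguments": {"rows": [0, 0.002, 0.0002, 0, 0, 0, 0, 0, 0.002, 0.0002, 0, 0, 0, 0]}}

```text
time: 13.92
ee_pos: [0.5906, -0.2657, 0.2171]
ee_rot: [-1.569, -0.043, 0.045]
contact_force: [-5.8, -0.8, 3.8]
finger_gap: 0.15
```

Request:
{"name": "play_rows", "arguments": {"rows": [0, 0.002, -0.0003, 0, 0, 0, 0, 0, 0.002, 0, 0, 0, 0, 0]}}

```text
time: 14.08
ee_pos: [0.5949, -0.2654, 0.2172]
ee_rot: [-1.569, -0.043, 0.045]
contact_force: [-4.1, 0.2, -0.1]
finger_gap: 0.151
```

Request:
{"name": "play_rows", "arguments": {"rows": [0, 0.002, 0, 0, 0, 0, 0, 0, 0.002, 0, 0, 0, 0, 0]}}

```text
time: 14.25
ee_pos: [0.5992, -0.2652, 0.2172]
ee_rot: [-1.569, -0.043, 0.046]
contact_force: [-4.5, -0.7, 1.9]
finger_gap: 0.151
```

```bash
python3 -c "
from h import *
delta([.632,-.263,.2173],.052)
w=manip.capture('wrist');crop(w,150,0,300,260,2.4,'pics/w10.png')"
```

```text
t 14.25 pos [ 0.5992 -0.2652  0.2172] F [-4.5 -0.7  1.9] gap 0.151 | shift mm [32.9 -0.2  0.3] turn [-0.08  0.24 -0.11] norm 32.9
```

View pics/w10.png

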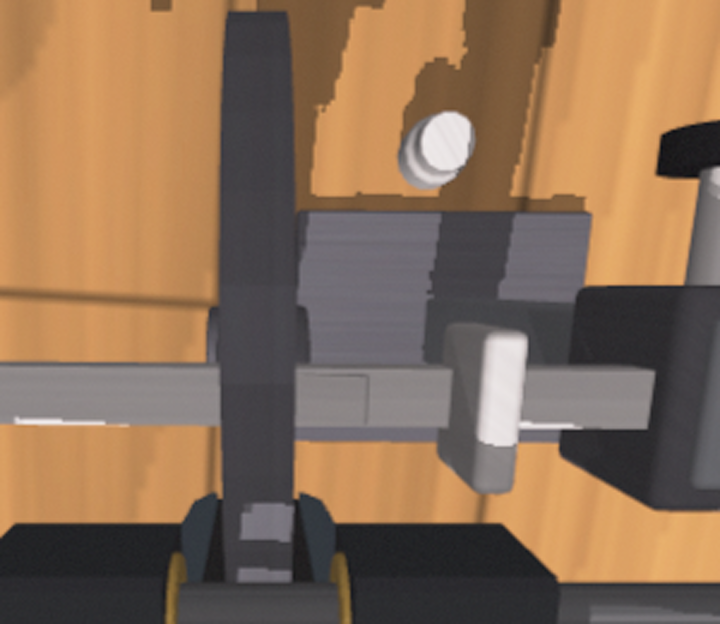

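The rim is riding on the catch. The catch end is at crop (368,400) and the collar face at about (450,400), both still ahead of the rim. Continuing.

Request:
{"name": "play_rows", "arguments": {"rows": [0, 0.002, -0.0001, 0, 0, 0, 0, 0, 0.002, 0, 0, 0, 0, 0, 0, 0.002, 0, 0, 0, 0, 0]}}

```text
time: 14.55
ee_pos: [0.6058, -0.2648, 0.2172]
ee_rot: [-1.569, -0.043, 0.046]
contact_force: [-4.3, -0.6, 1.9]
finger_gap: 0.151
```

Request:
{"name": "play_rows", "arguments": {"rows": [0, 0.002, -0.0001, 0, 0, 0, 0, 0, 0.002, 0, 0, 0, 0, 0, 0, 0.002, 0, 0, 0, 0, 0]}}

```text
time: 14.8
ee_pos: [0.6123, -0.2644, 0.2172]
ee_rot: [-1.569, -0.042, 0.046]
contact_force: [-5.2, -0.9, 1.5]
finger_gap: 0.151
```

```bash
python3 -c "
from h import *
delta([.632,-.263,.2173],.052)"
```

```text
t 14.8 pos [ 0.6123 -0.2644  0.2172] F [-5.2 -0.9  1.5] gap 0.151 | shift mm [19.7 -0.1  0.3] turn [-0.09  0.24 -0.13] norm 19.7
```

Request:
{"name": "play_rows", "arguments": {"rows": [0, 0.002, -0.0001, 0, 0, 0, 0, 0, 0.002, 0, 0, 0, 0, 0, 0, 0.002, 0, 0, 0, 0, 0]}}

```text
time: 15.05
ee_pos: [0.6193, -0.264, 0.2173]
ee_rot: [-1.569, -0.043, 0.045]
contact_force: [-3.2, -0.7, 0.5]
finger_gap: 0.148
```

Request:
{"name": "play_rows", "arguments": {"rows": [0, 0.0015, -0.0001, 0, 0, 0, 0, 0, 0.001, 0, 0, 0, 0, 0]}}

```text
time: 15.22
ee_pos: [0.6225, -0.2638, 0.2173]
ee_rot: [-1.569, -0.043, 0.045]
contact_force: [-3.1, -0.8, 0.7]
finger_gap: 0.151
```

```bash
python3 -c "
from h import *
delta([.632,-.263,.2173],.052)
w=manip.capture('wrist');crop(w,150,0,300,260,2.4,'pics/w11.png')"
```

```text
t 15.22 pos [ 0.6225 -0.2638  0.2173] F [-3.1 -0.8  0.7] gap 0.151 | shift mm [ 9.5 -0.   0.2] turn [-0.09  0.22 -0.06] norm 9.5
```

View pics/w11.png

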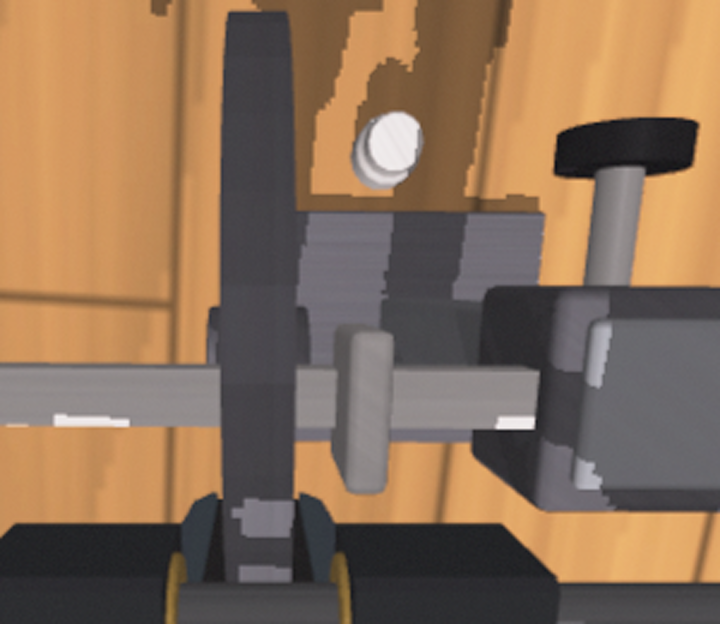

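The rim has about 7–10 mm left to the collar face at crop (340,400). I'll take short steps and feel for the collar.

Request:
{"name": "play_rows", "arguments": {"rows": [0, 0.0012, 0, 0, 0, 0, 0, 0, 0.001, 0, 0, 0, 0, 0, 0, 0, 0, 0, 0, 0, 0]}}

```text
time: 15.52
ee_pos: [0.6252, -0.2636, 0.2173]
ee_rot: [-1.569, -0.043, 0.044]
contact_force: [-1.1, -0.9, -0.2]
finger_gap: 0.155
```

Request:
{"name": "play_rows", "arguments": {"rows": [0, 0.0012, 0, 0, 0, 0, 0, 0, 0, 0, 0, 0, 0, 0]}}

```text
time: 15.68
ee_pos: [0.6265, -0.2635, 0.2174]
ee_rot: [-1.569, -0.043, 0.044]
contact_force: [0.1, 0.5, -1.1]
finger_gap: 0.151
```

Request:
{"name": "play_rows", "arguments": {"rows": [0, 0.001, 0, 0, 0, 0, 0, 0, 0, 0, 0, 0, 0, 0]}}

```text
time: 15.85
ee_pos: [0.6281, -0.2634, 0.2174]
ee_rot: [-1.569, -0.044, 0.043]
contact_force: [1.8, -0.2, -4.1]
finger_gap: 0.152
```

Request:
{"name": "play_rows", "arguments": {"rows": [0, 0.001, 0, 0, 0, 0, 0, 0, 0, 0, 0, 0, 0, 0]}}

```text
time: 16.02
ee_pos: [0.6291, -0.2634, 0.2173]
ee_rot: [-1.569, -0.044, 0.043]
contact_force: [-0.9, -0.5, -0.4]
finger_gap: 0.153
```

```bash
python3 -c "
from h import *
delta([.632,-.263,.2173],.052)
w=manip.capture('wrist');crop(w,180,80,180,160,4,'pics/w12.png')"
```

```text
t 16.02 pos [ 0.6291 -0.2634  0.2173] F [-0.9 -0.5 -0.4] gap 0.153 | shift mm [ 3.  -0.   0.2] turn [-0.08  0.2   0.02] norm 3.0
```

View pics/w12.png

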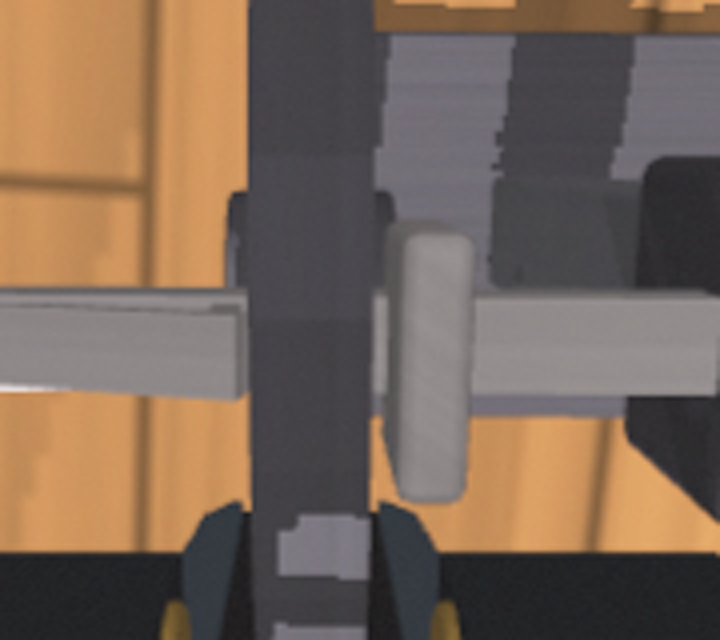

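The catch has sprung up behind the rim: its end face shows at crop (240,350). The collar is a few mm ahead. Now I nudge to home.

Request:
{"name": "play_rows", "arguments": {"rows": [0, 0.001, 0, 0, 0, 0, 0, 0, 0, 0, 0, 0, 0, 0]}}

```text
time: 16.23
ee_pos: [0.6299, -0.2633, 0.2173]
ee_rot: [-1.569, -0.044, 0.044]
contact_force: [-0.1, -0.2, -1.2]
finger_gap: 0.152
```

Request:
{"name": "play_rows", "arguments": {"rows": [0, 0.001, 0, 0, 0, 0, 0, 0, 0, 0, 0, 0, 0, 0]}}

```text
time: 16.4
ee_pos: [0.6309, -0.2633, 0.2173]
ee_rot: [-1.569, -0.043, 0.044]
contact_force: [-0.9, -0.3, -0.4]
finger_gap: 0.152
```

Request:
{"name": "play_rows", "arguments": {"rows": [0, 0.0005, 0, 0, 0, 0, 0, 0, 0, 0, 0, 0, 0, 0]}}

```text
time: 16.57
ee_pos: [0.6314, -0.2633, 0.2173]
ee_rot: [-1.569, -0.043, 0.044]
contact_force: [-1.3, -0.0, -0.4]
finger_gap: 0.152
```

Request:
{"name": "play_rows", "arguments": {"rows": [0, 0.0008, 0, 0, 0, 0, 0, 0, 0, 0, 0, 0, 0, 0]}}

```text
time: 16.73
ee_pos: [0.6314, -0.2632, 0.2172]
ee_rot: [-1.569, -0.042, 0.046]
contact_force: [-1.4, 0.3, 0.4]
finger_gap: 0.149
```

Request:
{"name": "play_rows", "arguments": {"rows": [0, 0.0008, 0, 0, 0, 0, 0, 0, 0, 0, 0, 0, 0, 0]}}

```text
time: 16.9
ee_pos: [0.6313, -0.2632, 0.2172]
ee_rot: [-1.568, -0.041, 0.048]
contact_force: [-2.2, 0.1, 0.9]
finger_gap: 0.148
```

The rim is home: TCP x stops at 0.6314 with about 2 N. I'll relieve it slightly, then open only partway.

Request:
{"name": "play_rows", "arguments": {"rows": [0, -0.0004, 0, 0, 0, 0, 0, 0.2, 0, 0, 0, 0, 0, 0, 0.25, 0, 0, 0, 0, 0, 0, 0.35, 0, 0, 0, 0, 0, 0, 0.35, 0, 0, 0, 0, 0, 0], "grip_force": 10}}

```text
time: 17.32
ee_pos: [0.6323, -0.2633, 0.2178]
ee_rot: [-1.569, -0.043, 0.045]
contact_force: [0.0, 0.1, 0.4]
finger_gap: 0.34
```

```bash
python3 -c "
from h import *
delta([.632,-.263,.2173],.052)
w=manip.capture('wrist');crop(w,150,0,300,260,2.4,'pics/w13.png')
w=manip.capture('scene');crop(w,40,60,200,180,3.3,'pics/s13.png')"
```

```text
t 17.32 pos [ 0.6323 -0.2633  0.2178] F [0.  0.1 0.4] gap 0.34 | shift mm [-0.3  0.5  0.3] turn [-0.09  0.22 -0.09] norm 0.7
```

View pics/w13.png

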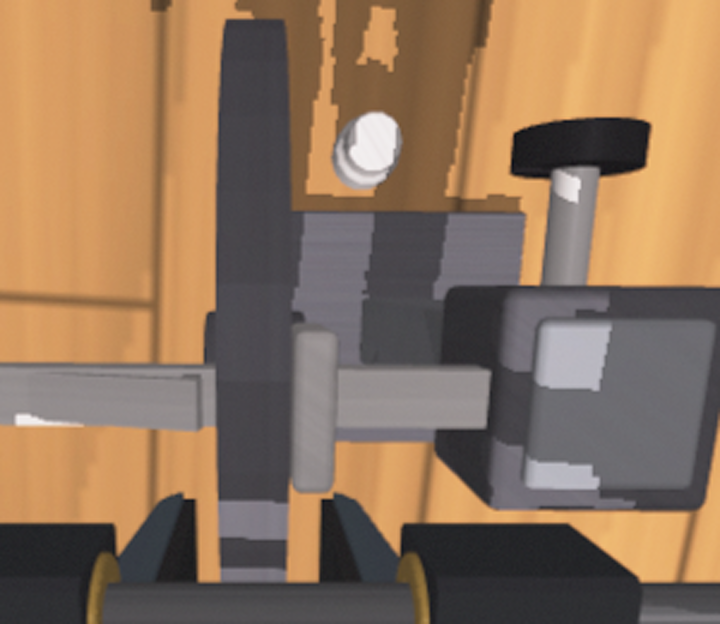

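View pics/s13.png

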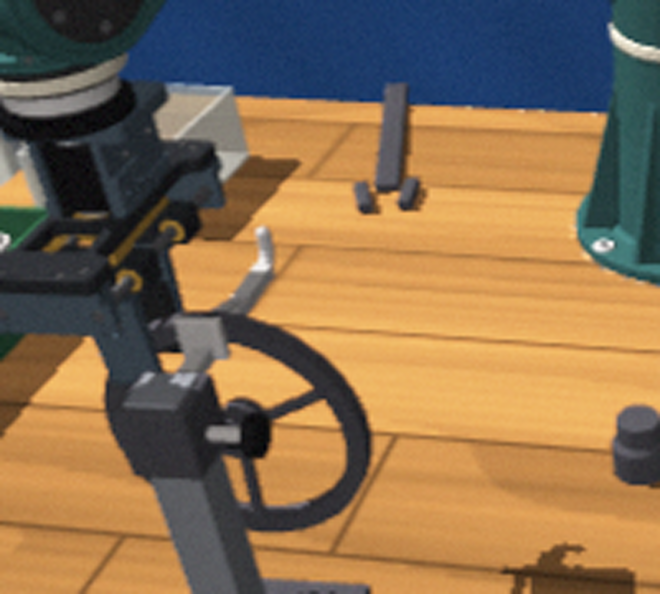

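The rim sits against the collar (crop 290,400) with the catch up behind it (200,400). Both fingers are clear of the rim by several mm. I'll withdraw straight up.

Request:
{"name": "play_rows", "arguments": {"rows": [0.35, 0, -0.005, 0, 0, 0, 0, 0.35, 0, -0.01, 0, 0, 0, 0, 0.35, 0, -0.015, 0, 0, 0, 0, 0.35, 0, -0.02, 0, 0, 0, 0, 0.35, 0, -0.02, 0, 0, 0, 0]}}

```text
time: 17.83
ee_pos: [0.6306, -0.2626, 0.2881]
ee_rot: [-1.566, -0.038, 0.05]
contact_force: [-0.3, 0.1, -0.0]
finger_gap: 0.349
```

Request:
{"name": "play_rows", "arguments": {"rows": [0.35, 0, -0.025, 0, 0, 0, 0, 0.35, 0, -0.025, -0.02, 0, 0, 0, 0.35, 0, -0.025, -0.02, 0, 0, 0, 0.35, 0, -0.02, 0, 0, 0, 0, 0.35, 0, 0, 0, 0, 0, 0]}}

```text
time: 18.25
ee_pos: [0.6342, -0.3041, 0.3974]
ee_rot: [-1.569, -0.044, 0.045]
contact_force: [-0.1, -0.3, 1.1]
finger_gap: 0.346
```

Request:
{"name": "play_rows", "arguments": {"rows": [0.35, 0, 0, 0, 0, 0, 0, 0.35, 0, 0, 0, 0, 0, 0, 0.35, 0, 0, 0, 0, 0, 0, 0.35, 0, 0, 0, 0, 0, 0, 0.35, 0, 0, 0, 0, 0, 0]}}

```text
time: 18.67
ee_pos: [0.6335, -0.3034, 0.3977]
ee_rot: [-1.569, -0.044, 0.045]
contact_force: [-0.2, 0.5, 0.1]
finger_gap: 0.351
```

```bash
python3 -c "
from h import *
o,p,R=pose();print(o['time'],p,o['contact_force'])
w=manip.capture('wrist');np.savez('w14.npz',pos=p,R=R,px=w['pixels'],mtx=w['mtx'],mount=w['mount']);crop(w,150,0,300,260,2.4,'pics/w14.png')
w=manip.capture('scene');crop(w,40,60,200,180,3.3,'pics/s14.png');a=w['pixels'].astype(int)
print([(r['at'],r['conf']) for r in manip.pinpoint('wheel',w)])
b=manip.capture('scene')['pixels'].astype(int);print(abs(a-b)[100:260,60:180].max())
"
```

```text
18.6667 [ 0.63354416 -0.30341677  0.39768293] [-0.23768035  0.51974566  0.07980863]
[([0.6276, -0.2195, 0.1661], 0.92), ([0.7717, 0.1197, 0.0143], 0.85), ([0.6064, 0.3828, 0.0182], 0.76)]
70
```

View pics/w14.png

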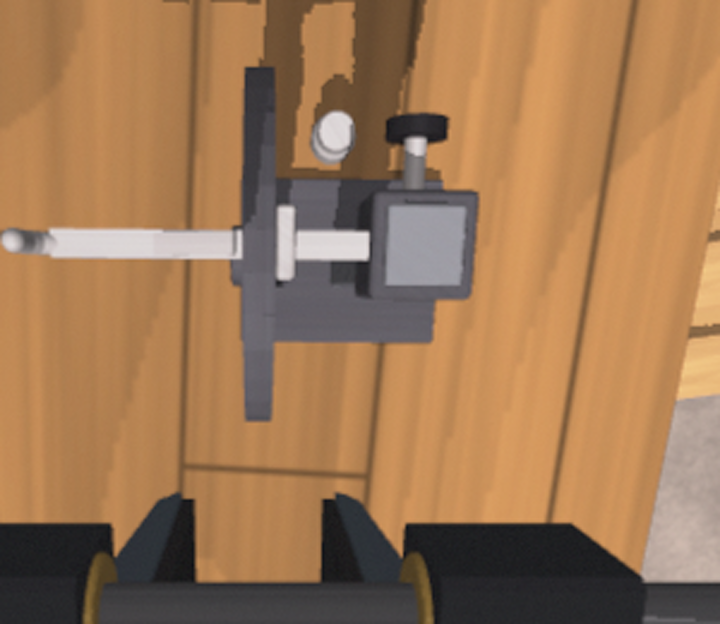

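View pics/s14.png

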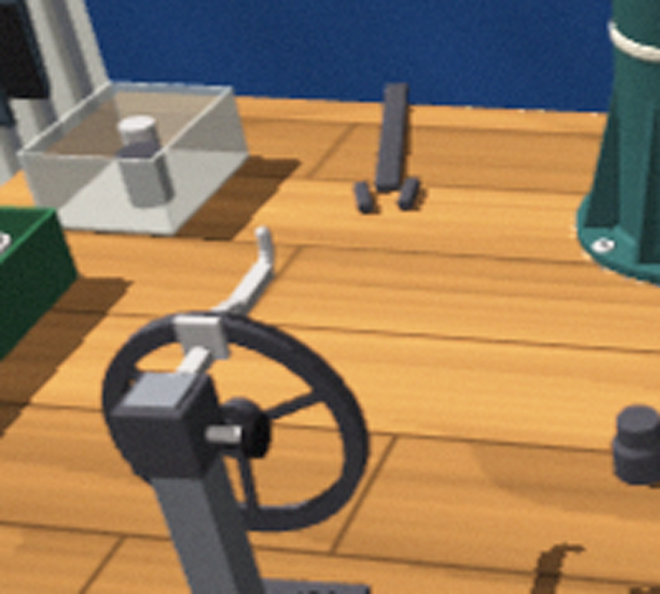

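The wheel hangs against the collar with the catch up and the gripper clear. I'll let any swing die out, then compare pictures.

Request:
{"name": "play_rows", "arguments": {"rows": [0.35, 0, 0, 0, 0, 0, 0, 0.35, 0, 0, 0, 0, 0, 0, 0.35, 0, 0, 0, 0, 0, 0, 0.35, 0, 0, 0, 0, 0, 0, 0.35, 0, 0, 0, 0, 0, 0]}}

```text
time: 19.28
ee_pos: [0.6337, -0.3035, 0.3975]
ee_rot: [-1.569, -0.044, 0.046]
contact_force: [0.0, 0.1, -0.1]
finger_gap: 0.35
```

Request:
{"name": "play_rows", "arguments": {"rows": [0.35, 0, 0, 0, 0, 0, 0, 0.35, 0, 0, 0, 0, 0, 0, 0.35, 0, 0, 0, 0, 0, 0, 0.35, 0, 0, 0, 0, 0, 0, 0.35, 0, 0, 0, 0, 0, 0]}}

```text
time: 19.7
ee_pos: [0.6337, -0.3036, 0.3976]
ee_rot: [-1.569, -0.044, 0.045]
contact_force: [0.1, -0.8, -0.6]
finger_gap: 0.348
```

Request:
{"name": "play_rows", "arguments": {"rows": [0.35, 0, 0, 0, 0, 0, 0, 0.35, 0, 0, 0, 0, 0, 0, 0.35, 0, 0, 0, 0, 0, 0, 0.35, 0, 0, 0, 0, 0, 0, 0.35, 0, 0, 0, 0, 0, 0]}}

```text
time: 20.12
ee_pos: [0.6337, -0.3036, 0.3977]
ee_rot: [-1.569, -0.044, 0.045]
contact_force: [0.5, 0.7, -0.2]
finger_gap: 0.35
```

```bash
python3 -c "
from h import *
im=[]
for i in range(8):
    w=manip.capture('scene'); g=cv2.GaussianBlur(cv2.cvtColor(w['pixels'],cv2.COLOR_RGB2GRAY)[150:230,65:155].astype(np.float32),(0,0),1.5); im.append(g)
for g in im[1:]: print(abs(g-im[0]).max().round(1), cv2.phaseCorrelate(im[0],g))
print(manip.get_obs()['time'])
for l in ['socket_big','socket_small','wrench','wheel']: print(l,[(r['at'],r['conf']) for r in manip.pinpoint(l,w)][:1])
crop(w,40,60,200,180,3.3,'pics/s15.png')
"
```

```text
4.9 ((0.012223878333173843, -0.00742734050243854), 0.9981670062575075)
4.8 ((0.03737371123394695, -0.005813706976589117), 0.9944308674004343)
5.2 ((0.03861344350694651, -0.009289130779407628), 0.9962107748455471)
4.9 ((0.017763594849498077, -0.010392913426137795), 0.997213251888752)
3.2 ((0.009739187633627466, -0.0069785250338796345), 0.9988629684731778)
2.8 ((-0.006533760446316705, -0.017549938509084484), 0.9981160611907641)
3.3 ((-0.0014262181357693748, -0.004542869013782536), 0.9980356668266985)
20.5167
socket_big [([0.4348, 0.0154, -0.0022], 0.8)]
socket_small [([0.6785, -0.1317, -0.0016], 0.72)]
wrench [([0.5014, 0.1887, 0.0009], 0.92)]
wheel [([0.6285, -0.2197, 0.1682], 0.98)]
```

View pics/s15.png

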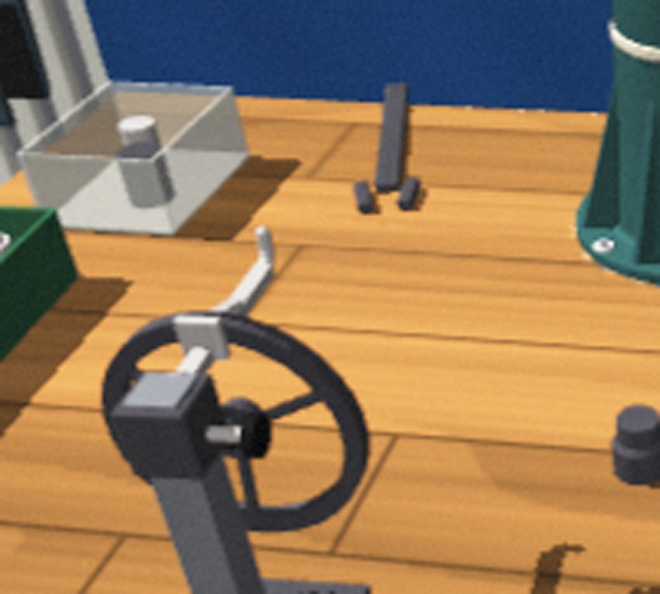

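The wheel is still: shift between frames is under 0.04 px, about 0.1 mm. It hangs at about (0.628, −0.220, 0.168), within limits, and the bystanders are where they were. Handing in.

```bash
python3 -c "
from plant import manip
print(manip.sign_off())"
```

```text
the job is handed in; nothing more can be done
None
```

The wheel is hanging on the J-hook, home against the collar with the catch sprung up behind it. I handed the job in at about 20.5 s; no verdict was reported.

**What I did:** I gripped the dark wheel's rim about 45 mm to one side of its top, lifted it clear of the cradle and took the rim over the tip. I felt the shank at TCP z ≈ 0.2175 (0.2166 predicted), then slid the rim over the catch until the collar stopped it. I opened the jaws only partway and withdrew straight up.

**Forces:** the highest wrist readings suggest about 11 N on the stand, against the 20 N limit. I read the force only at the end of each short move, so peaks in between were not measured.

**Last checks:**
- **Position:** the wheel's centre was at about (0.628, −0.220, 0.168), roughly 5 mm inward of the marked seat.
- **Catch and grip:** the wrist picture taken after I withdrew showed the catch up behind the rim and the gripper well clear.
- **Stillness:** eight frames taken before hand-in showed less than 0.04 px of movement.
- **Bystanders:** the sockets and wrench were within about 4 mm of their first readings, which is the detector's own error.
- **A check that disagreed:** an earlier raw two-frame comparison, taken just after I withdrew, showed a pixel difference of 70. The blurred frames 2 s later did not repeat it, so I took it for image noise or a small swing that had died out.

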